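# Test a batch of bar samples and tip them into the bin

## Task

Move the brass reference disc from the tester's steel tray to the middle of its round rubber pad, stand the blue bin squarely in the yellow outline beside the tester, and lay every hexagonal sample on the tray, side by side and parallel to the tray's hinge. Then pull the load lever with the black roller grip all the way to its stop, hold it there for five seconds and ease it slowly back home without letting it spring. After that press the red pedal fully down to its stop for a second so that the tray tips all the samples into the bin, let the pedal come up, and leave the bin and disc in their places and the jar and mug alone.

Things in the scene. Friction and masses are not known exactly. Their poses are not given: they have to be found in the camera images.
- tester: low cream tester fixed to the bench, carrying the tipping tray; origin under it at bench level; its y axis points out of the tray's open side to the catch place; yaw within 0.12 rad of the world's. Housing 200 mm long in x, 110 mm high, ends at y = +25 mm; cheeks 140 mm high at x = +-92 mm end at y = +30 mm
- tray_floor (a point): point on top of the tray's steel floor, 135 mm above the bench, straight over the tester's origin. Clear floor: x = +-79 mm between side walls, y = -95 mm (back wall) to +90 mm (open edge, no lip). Walls 6 mm thick, 28 mm high. Four dark ports at x = +-38, y = -46 and +26 mm mark one sample place each. Axes as the tester's when level
- tray (a joint): tip angle of the tray, rad: 0 level, 0.8 fully tipped about a hinge parallel to the tester's x axis (y = +20 mm, z = 125 mm); its open +y edge goes down. Driven by the pedal only: tray = 2.286 x pedal. When tipped, bars lying parallel to the hinge roll off into the catch place; it levels itself when the pedal comes up
- catch (a point): centre, at bench level, of the rectangle painted in yellow on the bench beside the tester (128 mm from the tester's origin along the tester's y). The bin belongs here, its x axis along the tester's x (either way round). The tray's open edge overhangs the nearest 47 mm of the bin (underside 127 mm above the bench)
- bin: loose blue open collecting bin, outside 190 (x) x 170 (y) x 70 mm high, walls 8 mm thick, 0.4 kg; origin at the centre of its underside. Starts empty on the bench to the left, x axis within 0.35 rad of world x. Can be carried by pinching a wall from above
- sample0: one sample: hexagonal aluminium bar 64 mm long, 36 mm across flats (41.6 mm across corners), about 0.19 kg, lying on a flat. Origin at its centre (18 mm above what it lies on); x axis along the bar. 3 or 4 of the four samples are present; they start lying on the bench in front of the robot, and an absent one gives None
- sample1: one sample: hexagonal aluminium bar 64 mm long, 36 mm across flats (41.6 mm across corners), about 0.19 kg, lying on a flat. Origin at its centre (18 mm above what it lies on); x axis along the bar. 3 or 4 of the four samples are present; they start lying on the bench in front of the robot, and an absent one gives None
- sample2: one sample: hexagonal aluminium bar 64 mm long, 36 mm across flats (41.6 mm across corners), about 0.19 kg, lying on a flat. Origin at its centre (18 mm above what it lies on); x axis along the bar. 3 or 4 of the four samples are present; they start lying on the bench in front of the robot, and an absent one gives None
- sample3: one sample: hexagonal aluminium bar 64 mm long, 36 mm across flats (41.6 mm across corners), about 0.19 kg, lying on a flat. Origin at its centre (18 mm above what it lies on); x axis along the bar. 3 or 4 of the four samples are present; they start lying on the bench in front of the robot, and an absent one gives None
- lever (a joint): load lever angle, rad: 0 home (leaning 0.17 rad from upright towards the unit's -x), 0.95 at its stop, pulled down towards the unit's -x. Sprung: about 2 N at the knob at home, 7 N at the stop (a little more when moved fast); it springs back at about 4 rad/s if let go
- lever_knob (a point): centre of the black roller grip on the end of the 14 mm thick steel lever, 150 mm from the hinge: a cylinder 32 mm across and 36 mm wide, its axis parallel to the hinge, turning freely on that axis; its flat ends can be pinched from above; about 208 mm above the bench at home, 125 mm at the stop. This point moves with the lever
- lever_hinge (a point): centre of the lever's hinge, 60 mm above the bench; frame of the lever unit: x points away from the robot (yaw within 0.15 rad), y is the hinge axis, z up. The unit is a grey plate 190 x 100 mm fixed to the bench, with a dial behind the lever (+x) up to 95 mm high
- pedal (a joint): pedal angle, rad: 0 up, 0.35 at its lower stop. Spring return. At the pad it takes about 4 to 8 N with the tray empty and up to about 11 N with it loaded
- pedal_pad (a point): middle of the black rubber pad on top of the red pedal plate (70 mm wide), 110 mm from the hinge along the plate; about 77 mm above the bench when up, 40 mm when down
- pedal_hinge (a point): centre of the pedal's hinge, 32 mm above the bench, at the far (+x) end of the plate; frame of the pedal unit: x away from the robot (yaw within 0.15 rad), y the hinge axis, z up. The unit is a grey plate 170 x 100 mm fixed to the bench. Pedal unit and lever unit stand side by side to the robot's right, in either order
- ref_disc: loose brass reference disc 52 mm across, 18 mm high, 0.3 kg; origin under its centre. Starts lying flat on the tray floor near its middle
- disc_pad: round black rubber pad fixed to the bench, to the left, 90 mm across, 4 mm thick, where the disc belongs (disc's centre within 25 mm of the pad's); origin under its centre
- jar: bystander: closed jar 60 mm across, 80 mm high; origin under its centre
- mug: bystander: white mug 76 mm across, 90 mm high; origin under its centre
Mind the look-alikes: they are no part of the job. Leave any purple or turquoise look-alike of the part that bears pedal alone. Of the things shaped like the ref_disc, the brass one is meant.

How it is judged:
By the outcome, as a careful person would: the job done as asked, in the order asked, and still so for the second after the job is handed in, with the robot touching nothing.
Of sample0, sample1, sample2, sample3 only 3 to 4 are there at a start; the rules pass over those that are not, and their reading is None.
At some moment in a run one of ref_disc may be knocked a few centimetres aside while the robot is not near it.
It also fails if it takes over 210 s, if anything falls off the work surface, if the arm or the gripper's body presses on something with over 40 N, if the wrist force passes 120 N, or if a joint passes its speed limit or range.

## Robot

A 6-joint arm with a two-finger parallel gripper is mounted at the origin on the work surface. World frame = base frame: x ahead of the robot, y to its left, z up, the work surface at z = 0. Lengths are in mm, angles in rad, forces in N, time in s.
With the tool pointing down it reaches from about 275 to 875 mm from the base axis. Payload 12.5 kg.
Tool frame: the origin (TCP) lies midway between the tips of the shut fingers; the grasp point (between the pads) lies 19 mm behind it; z points along the fingers, y is the line along which they close (so a half turn about z gives the same grasp; the last joint's range is limited). The gripper opens to 85 mm and grips with 20 to 120 N. Pads are 22 mm wide; open, the fingers measure 114 mm over their backs; the gripper's body (76 mm by 85 mm) begins 54 mm behind the grasp point. The pads swing forward as they close: fully open they stand 13 mm farther back than shut.
Start: joints at [1.104, 0.351, 1.652, -0, 1.139, -0.085], TCP at [204.893, 510.395, 231.29] pointing down, gripper open.
Joint ranges: [-2.75, 2.75], [-0.79, 2.1], [0.01, 2.65], [-1.57, 4.71], [0.07, 3.14], [-2.87, 2.87]. Speed limits (rad/s): [2.22, 2.22, 2.79, 3.14, 3.14, 3.14].

## Interface

Orientations are given as a unit quaternion [x, y, z, w].
In Python, from workcell import monitor, imaging, bot gives the robot as it stands.
- The arm moves only by the tool step_arm, never from a script. Its argument "motion" is a list of rows, each an object with "dr": the turn, a rotation vector about the tool's x, y, z as a fraction of full scale, a list of three; "delta_pos": the shift along the tool's x, y, z as a fraction of full scale, a list of three; "claw": the opening, from 0 (shut) to 1 (fully open). A call has 1 to 8 rows; each row shifts and turns the commanded pose from where the row before left it, along the tool's axes as they then stand; what a row does not reach is not made up. Full scale, the value 1, is 0.15 m for a shift and 2 pi rad for a turn. A row lasts 1/12 s, in which the tool goes at most 41.7 mm and 7.16 degrees, less where a joint would pass 70% of its speed; a pose out of reach is approached as far as the arm can. A call with a number of a shift or a turn outside -1 to 1 is refused whole. A call with a gripper value outside its range is refused whole. The fingers move at their own pace and stop on an object; the grip force is fixed at half the most. Time passes only in rows, so rows that do not move let the fingers close. It gives the time, the measured TCP pose, the force, the opening and the grip force at its end, in the units of the state.
- monitor.sense(): the state, without advancing time (a new reading comes with each control period).
- imaging.snapshot(name): name is "scene" or "top"; returns the picture (384x512x3 uint8, red, green, blue); there is no depth.
- imaging.camera_params(name): a dict with "fovy" (degrees; the focal length in pixels is half the picture's height over the tangent of half this angle, whatever the lens; pixels are square), "cx", "cy" (the principal point, pixels), "k1" (the pictures are not rectified: a ray, as slopes to the right and down, at radius r is drawn at 1 + k1 r^2 times it, then the intrinsics apply), "R" (3x3) and "t" (3): a world point X has camera coordinates R X + t. Camera axes: x right, y down, z forward; pixel columns grow to the right and rows downward; lengths in mm; the calibration is good to about 2 mm. A picture is of the moment at which its call begins. camera_params takes no time and is no camera call.
- bot.hand_in(): hands the job in; it is judged then, once.
The state is a dict: "time_s": time; "joints": joint angles; "joint_velocities": joint speeds; "joint_torque": joint torques, N m; "position": TCP position; "eef_rot": TCP orientation; "wrist_force": force on the tool from outside, world axes, zero at the start; "torque": the same for the moment, N m; "width": opening from 0.0 (shut) to 1.0 (fully open); "grip_force": force on a finger pad.
Only numpy, scipy, OpenCV 4.12 (cv2) and the standard library are available. Lean on these libraries where they do the work, as an engineer would, in place of code of your own. Each camera call takes 0.05 s, during which the arm holds its last target. There are 200 camera calls.

## Working session

There is one attempt and no reset: what is moved stays moved. The work goes in short steps, Python scripts to look and compute and a tool call to move; the robot and the scene stay as the last step left them, time stands still between calls to the robot, and variables do not carry over. Pictures are saved under pics/ and viewed, at most 14 in all, crops included, and the job is handed in when it is done.

Besides the shell and the picture viewer there is one more tool, called after "Request:" in YAML: its name, and indented under it one key for each argument. step_arm: Moves the arm, as the interface text tells. Shift numbers are shares of 0.15 m and turn numbers shares of 2 pi rad, none past 1 either way. Its arguments: {"type":"object","properties":{"motion":{"type":"array"}},"required":["motion"]}

```bash
mkdir -p pics; ls
python3 - <<'E'
from workcell import monitor, imaging, bot
import cv2
print(monitor.sense())
for n in("scene","top"):
    p=imaging.camera_params(n);print(n,p)
    im=imaging.snapshot(n)
    cv2.imwrite(f"pics/{n}0.png",cv2.resize(im[:,:,::-1],(800,600),interpolation=cv2.INTER_CUBIC))
E
```

```text
pics
{'time_s': 0.0, 'joints': array([ 1.10438802e+00,  3.51253664e-01,  1.65239122e+00, -3.50807359e-06,
        1.13908889e+00, -8.45922738e-02]), 'joint_velocities': array([-0.0013664 ,  0.00154943,  0.00201573,  0.00030506, -0.00028906,
        0.00063673]), 'joint_torque': array([ 8.61085791e-04, -5.06111813e+01, -2.91405684e+01, -3.97530380e-05,
        4.61754593e-03, -2.44940742e-05]), 'position': array([204.7656013 , 510.1249659 , 230.76136621]), 'eef_rot': array([ 1.89749741e-01,  9.81832323e-01, -5.49477038e-04, -1.53675905e-04]), 'wrist_force': array([-0.06861455, -0.25890326, -0.08930371]), 'torque': array([-0.03479719, -0.01545788, -0.01500037]), 'grip_force': 0.0, 'width': 1.001662850279511}
scene {'fovy': 44.95946638829988, 'cx': 265.76998760117385, 'cy': 190.94945578412234, 'k1': 0.038900162318353845, 'R': array([[ 0.35835384,  0.93339833, -0.01871057],
       [ 0.73199323, -0.29335612, -0.61492121],
       [-0.57945529,  0.20666337, -0.78836655]]), 't': array([-135.82646063, -307.4793893 , 1891.6525145 ])}
top {'fovy': 42.52624225906718, 'cx': 251.1320286035569, 'cy': 187.28841213928348, 'k1': 0.007400983683647365, 'R': array([[ 0.0073746 , -0.99994858,  0.00696073],
       [-0.99133507, -0.00822367, -0.13109979],
       [ 0.13115029, -0.00593361, -0.99134474]]), 't': array([ -62.55270454,  548.15370199, 1798.50010017])}
```

View pics/scene0.png

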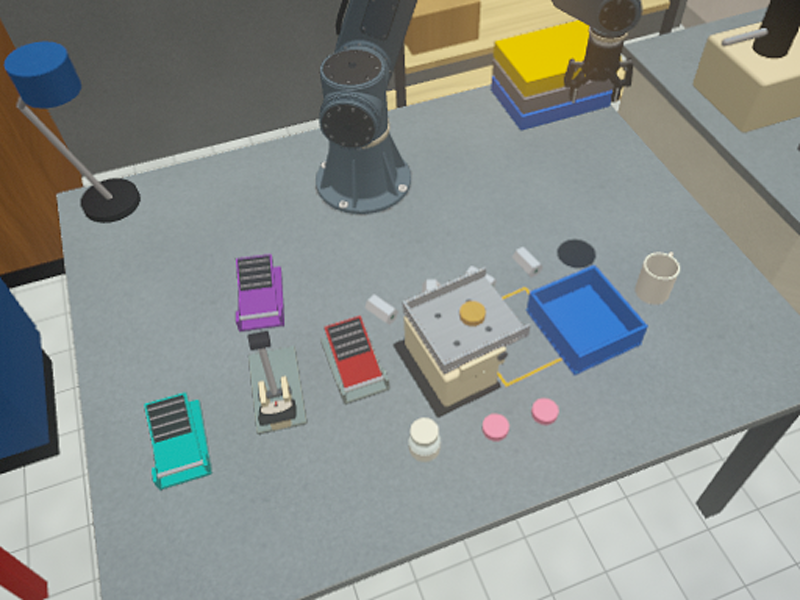

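View pics/top0.png

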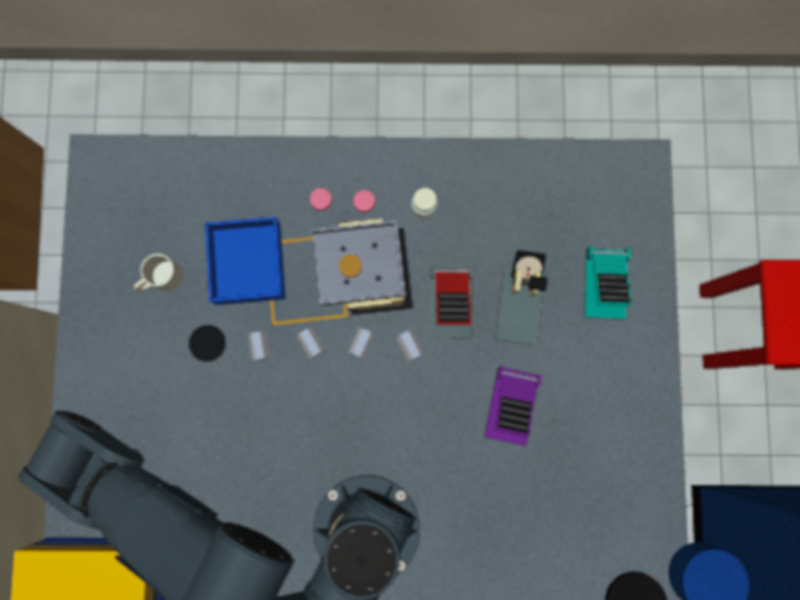

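The top view shows four grey samples (258,346), (310,343), (360,343) and (409,345). The bin is at (245,260), the disc pad at (207,343) and the brass disc on the tray at (350,265). Look-alikes in the top view:
- Pedals: red (453,297), purple (514,405) and turquoise (608,283). The red one is meant.
- Discs: pink (320,199) and (364,201) on the bench, brass on the tray. The brass one is meant.

Next I'll look at enlarged crops to confirm.

```bash
cat > h.py <<'E'
import numpy as np, cv2
from workcell import monitor, imaging, bot
P={n:imaging.camera_params(n) for n in("scene","top")}
def K(n):
    p=P[n]; f=192/np.tan(np.radians(p['fovy'])/2)
    return np.array([[f,0,p['cx']],[0,f,p['cy']],[0,0,1.]]),np.array([p['k1'],0,0,0,0.])
def proj(n,X):
    k,d=K(n); p=P[n]
    return cv2.projectPoints(np.float64(X).reshape(-1,3),cv2.Rodrigues(p['R'])[0],p['t'],k,d)[0][:,0]
def ray(n,uv):
    k,d=K(n); p=P[n]
    s=cv2.undistortPoints(np.float64(uv).reshape(-1,1,2),k,d)[:,0]
    D=np.c_[s,np.ones(len(s))]@p['R']; C=-p['R'].T@p['t']
    return C,D
def onz(n,uv,z):
    C,D=ray(n,uv); return C+D*((z-C[2])/D[:,2])[:,None]
def tri(us,ut):
    A=[];b=[]
    for n,u in(("scene",us),("top",ut)):
        C,D=ray(n,u); d=D[0]/np.linalg.norm(D[0]); M=np.eye(3)-np.outer(d,d); A.append(M);b.append(M@C)
    return np.linalg.lstsq(np.vstack(A),np.hstack(b),rcond=None)[0]
def crop(n,x,y,w,h,s,out,im=None):
    im=imaging.snapshot(n) if im is None else im
    cv2.imwrite(out,cv2.resize(im[y:y+h,x:x+w,::-1],(w*s,h*s),interpolation=cv2.INTER_CUBIC))
E
python3 - <<'E'
from h import *
t=imaging.snapshot("top");s=imaging.snapshot("scene")
crop("top",115,120,160,118,5,"pics/t1.png",t)
crop("top",265,140,145,100,5,"pics/t2.png",t)
crop("scene",245,150,175,120,4,"pics/s1.png",s)
crop("scene",145,160,130,115,5,"pics/s2.png",s)
E
```

```text
(no output)
```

View pics/t1.png

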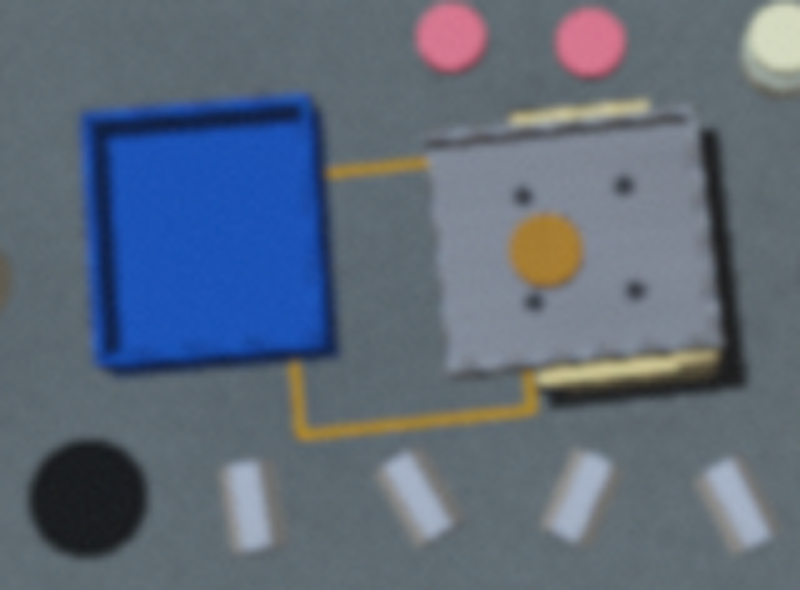

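View pics/t2.png

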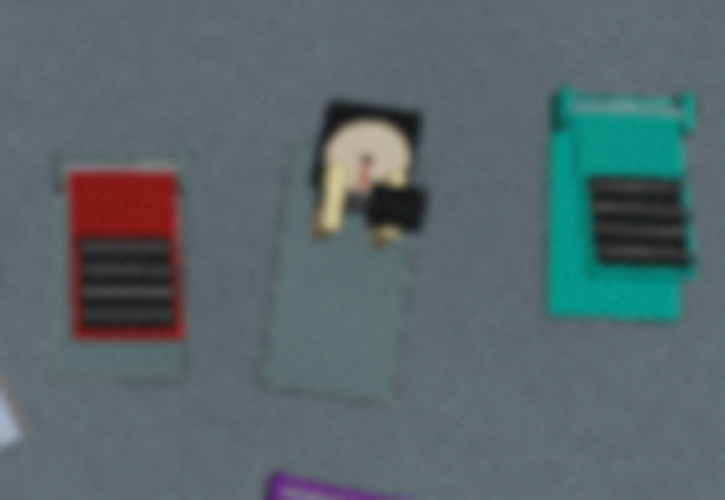

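View pics/s1.png

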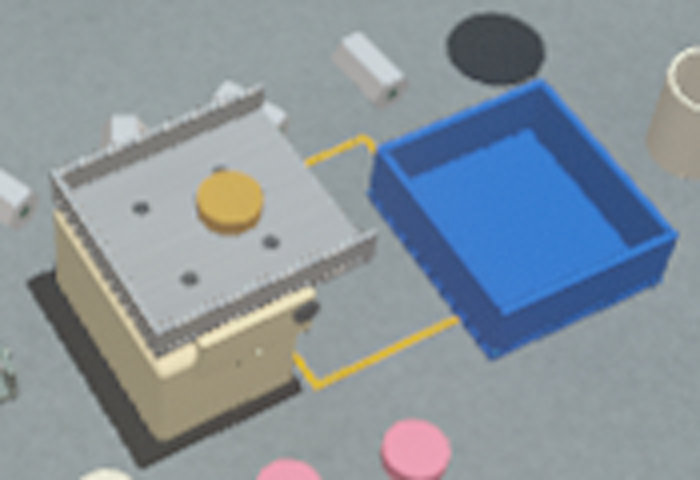

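View pics/s2.png

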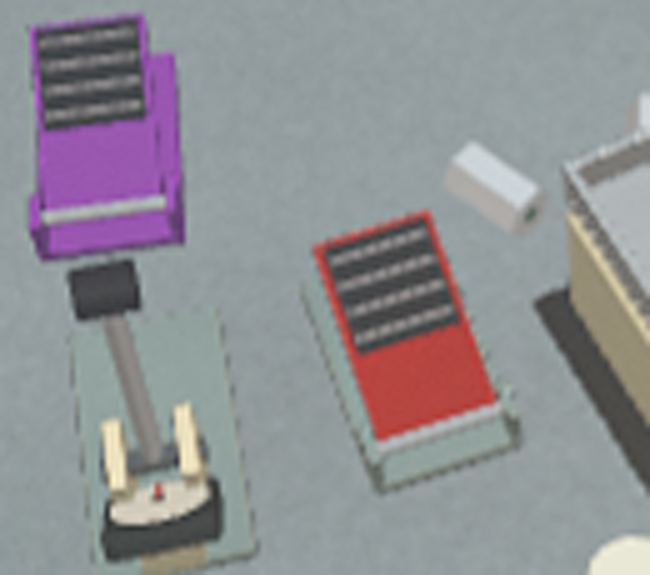

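```bash
cat > m.py <<'E'
from h import *
from scipy.optimize import least_squares
T1=lambda u:(np.float64(u)+.5)/5-.5+[115,120]
T2=lambda u:(np.float64(u)+.5)/5-.5+[265,140]
S1=lambda u:(np.float64(u)+.5)/4-.5+[245,150]
S2=lambda u:(np.float64(u)+.5)/5-.5+[145,160]
def rz(a): c,s=np.cos(a),np.sin(a); return np.array([[c,-s,0],[s,c,0],[0,0,1]])
def fit(L,ut,us,li,x0,freez=True):
    L=np.float64(L)
    f=lambda q:np.r_[(proj("top",(L@rz(q[3]).T+q[:3]))-ut).ravel(),(proj("scene",(L@rz(q[3]).T+q[:3])[li])-us).ravel()]
    r=least_squares(f,x0); return r.x.round(3),np.abs(r.fun).max().round(2)
# tester ports
print("tray",fit([[38,26,0],[38,-46,0],[-38,26,0],[-38,-46,0]],T1([[523,196],[624,186],[534,301],[636,290]]),S1([[271,243],[189,279],[141,208]]),[0,1,3],[550,50,135,0]))
print("bin rim",fit([[95,85,0],[95,-85,0],[-95,-85,0],[-95,85,0]],T1([[83,115],[312,96],[336,352],[103,368]]),S1([[676,235],[500,312],[380,152],[541,84]]),[0,1,2,3],[550,200,70,0]))
for n,s,t in(("disc top",S1([230,197]),T1([546,250])),("pad",S1([496,48]),T1([88,498])),("pedal",S2([392,287]),T2([127,283])),("knob",S2([105,289]),T2([397,208])),):
    X=tri(s,t); print(n,X.round(1),(proj("top",X)-t).round(2),(proj("scene",X)-s).round(2))
im=imaging.snapshot("top")
m=((im.min(2)>140)).astype(np.uint8); m[:205]=0;m[235:]=0;m[:,:150]=0;m[:,275:]=0
n,l,st,c=cv2.connectedComponentsWithStats(m)
for i in range(1,n):
    if st[i,4]<20: continue
    p=np.argwhere(l==i)[:,::-1]; X=onz("top",p,36)[:,:2]; mu=X.mean(0); w,v=np.linalg.eigh(np.cov((X-mu).T)); a=np.arctan2(v[1,1],v[0,1])
    print("sample",mu.round(1),"yaw",round((a+np.pi/2)%np.pi-np.pi/2,3),np.sqrt(w*12).round(1),c[i].round(1))
for a in([[285,145],[265,385],[395,402]],[[58,155],[55,375],[186,380]]): print("plates",onz("top",T2(a),8).round(0).tolist())
E
python3 m.py
python3 - <<'E'
from m import *
for n,s,t in(("smpL",S1([369,63]),T1([249,505])),):
  print(tri(s,t))
E
```

```text
tray (array([6.02047e+02, 2.63570e+01, 1.34435e+02, 1.16000e-01]), np.float64(0.24))
bin rim (array([6.22234e+02, 2.94537e+02, 6.27930e+01, 9.70000e-02]), np.float64(2.29))
disc top [595.6  39.4 150.1] [[-0.25 -0.09]] [[-0.29  0.03]]
pad [429.2 387.5   2.3] [[-0.28 -0.12]] [[-0.31  0.04]]
pedal [ 513.  -199.1   68.7] [[-0.26 -0.07]] [[-0.3   0.02]]
knob [ 549.5 -370.   207.2] [[-0.24 -0.04]] [[-0.29  0.02]]
sample [430.3 138.1] yaw 0.557 [23.6 60.3] [197.6 218.7]
sample [432.2  17.8] yaw -0.401 [25.8 60. ] [230.3 218.4]
sample [421.7 261.4] yaw 0.189 [23.8 58.9] [164.  220.8]
sample [426.1 -98.1] yaw 0.476 [24.1 60.5] [261.7 220.3]
plates [[626.0, -326.0, 8.0], [444.0, -309.0, 8.0], [432.0, -406.0, 8.0]]
plates [[617.0, -153.0, 8.0], [450.0, -151.0, 8.0], [447.0, -249.0, 8.0]]
tray (array([6.02047e+02, 2.63570e+01, 1.34435e+02, 1.16000e-01]), np.float64(0.24))
bin rim (array([6.22234e+02, 2.94537e+02, 6.27930e+01, 9.70000e-02]), np.float64(2.29))
disc top [595.6  39.4 150.1] [[-0.25 -0.09]] [[-0.29  0.03]]
pad [429.2 387.5   2.3] [[-0.28 -0.12]] [[-0.31  0.04]]
pedal [ 513.  -199.1   68.7] [[-0.26 -0.07]] [[-0.3   0.02]]
knob [ 549.5 -370.   207.2] [[-0.24 -0.04]] [[-0.29  0.02]]
sample [430.3 138.1] yaw 0.545 [23.8 58.9] [197.6 218.7]
sample [432.   17.9] yaw -0.399 [25.9 59.4] [230.2 218.5]
sample [421.9 261.3] yaw 0.201 [23.6 58.6] [164.1 220.7]
sample [425.8 -98.2] yaw 0.485 [24. 60.] [261.7 220.4]
plates [[626.0, -326.0, 8.0], [444.0, -309.0, 8.0], [432.0, -406.0, 8.0]]
plates [[617.0, -153.0, 8.0], [450.0, -151.0, 8.0], [447.0, -249.0, 8.0]]
[422.38141039 260.25521592  29.05794124]
```

The picks are confirmed in the crops: brass disc at t1 (546,250), with pink ones at (450,37) and (590,42); red pedal at t2 (127,283), with a turquoise one at (620,210) and purple below. I'll write a small planner that turns world waypoints into rows, then move.

```bash
cat > plan.py <<'E'
import sys,json
from h import *
from scipy.spatial.transform import Rotation as Ro
def state():
    s=monitor.sense(); return s
def plan(wps,step=36,p0=None,phi0=None):
    """wps: (x,y,z,phi|None[,step]) -> rows as dp/dr text, from the measured pose"""
    s=state(); R=Ro.from_quat(s['eef_rot']).as_matrix()
    p=np.array(s['position']) if p0 is None else np.float64(p0); phi=np.arctan2(R[1,1],R[0,1]) if phi0 is None else phi0
    print("at",p.round(1),"phi",round(phi,3),"tilt",R[2].round(4)[:2],"t",round(s['time_s'],2),"w",round(s['width'],3),"F",s['wrist_force'].round(1),"grip",round(s['grip_force'],1))
    for w in wps:
        st=w[4] if len(w)>4 else step
        if w[3] is not None:
            d=(w[3]-phi+np.pi/2)%np.pi-np.pi/2 if abs(w[3])<9 else 0
            n=int(np.ceil(abs(d)/2/np.pi/.0195))
            if n: q=round(-d/2/np.pi/n,4); print(f" turn {n}x dr z {q}"); phi-=q*n*2*np.pi
        ey=np.array([np.cos(phi),np.sin(phi),0]); ex=np.array([np.sin(phi),-np.cos(phi),0]); 
        ex=np.array([-ex[0],-ex[1],0]) if np.linalg.det(np.array([ex,ey,[0,0,-1]]))<0 else ex
        M=np.array([ex,ey,[0,0,-1]]); d=np.float64(w[:3])-p; n=max(1,int(np.ceil(np.linalg.norm(d)/st)))
        q=(M@d/150/n).round(4); print(f" move {n}x dp {q.tolist()}"); p=p+M.T@(q*n*150)
    return p
E
python3 - <<'E'
from plan import *
plan([(400,275,235,1.687),(595.6,39.4,235,None),(595.6,39.4,150,None,30),(595.6,39.4,137,None,10)],40)
E
```

```text
at [204.9 510.3 231.1] phi 1.189 tilt [ 0.0001 -0.0004] t 0.3 w 1.0 F [ 0.1 -0.6 -0.7] grip 0.0
 turn 5x dr z -0.0159
 move 8x dp [-0.1385, -0.2138, -0.0032]
 move 8x dp [-0.1388, -0.2141, -0.0]
 move 3x dp [-0.0, -0.0001, 0.1888]
 move 2x dp [-0.0, 0.0, 0.0433]
```

Request:
step_arm:
  motion:
    - {"dr": [0,0,-0.0159],"delta_pos": [0,0,0],"claw": 1}
    - {"dr": [0,0,-0.0159],"delta_pos": [0,0,0],"claw": 1}
    - {"dr": [0,0,-0.0159],"delta_pos": [0,0,0],"claw": 1}
    - {"dr": [0,0,-0.0159],"delta_pos": [0,0,0],"claw": 1}
    - {"dr": [0,0,-0.0159],"delta_pos": [0,0,0],"claw": 1}

```text
time_s: 0.72
position: [204.9, 510.4, 231.2]
eef_rot: [-0.061, 0.998, -0.0, -0.0]
wrist_force: [-0.5, 0.5, -0.6]
width: 1.001
grip_force: 0.0
```

Request:
step_arm:
  motion:
    - {"dr": [0,0,0],"delta_pos": [-0.1385,-0.214,0],"claw": 1}
    - {"dr": [0,0,0],"delta_pos": [-0.1385,-0.214,0],"claw": 1}
    - {"dr": [0,0,0],"delta_pos": [-0.1385,-0.214,0],"claw": 1}
    - {"dr": [0,0,0],"delta_pos": [-0.1385,-0.214,0],"claw": 1}
    - {"dr": [0,0,0],"delta_pos": [-0.1385,-0.214,0],"claw": 1}
    - {"dr": [0,0,0],"delta_pos": [-0.1385,-0.214,0],"claw": 1}
    - {"dr": [0,0,0],"delta_pos": [-0.1385,-0.214,0],"claw": 1}

```text
time_s: 1.3
position: [376.5, 302.7, 231.4]
eef_rot: [-0.059, 0.998, 0.0, 0.0]
wrist_force: [0.8, 1.0, 0.3]
width: 1.003
grip_force: 0.0
```

```bash
cat >> h.py <<'E'
def brass(n="top",z=150,show=False):
    im=imaging.snapshot(n).astype(int); r,g,b=im[...,0],im[...,1],im[...,2]
    m=((r>140)&(r-b>80)&(r-g<75)&(r-g>25)&(g>80)).astype(np.uint8)
    m=cv2.morphologyEx(m,cv2.MORPH_OPEN,np.ones((4,4)))
    k,l,st,c=cv2.connectedComponentsWithStats(m)
    for i in range(1,k):
        if st[i,4]>50 and st[i,1]>100: print("brass",c[i].round(1),st[i].tolist(),onz(n,c[i],z).round(1).tolist())
E
python3 - <<'E'
from plan import *
brass()
plan([(595.6,39.4,235,1.687),(595.6,39.4,150,None,30),(595.6,39.4,137,None,10)],40)
E
```

```text
brass [224.8 170.7] [219, 165, 13, 13, 137] [[591.3, 35.0, 150.0]]
brass [ 51.  368.2] [8, 353, 87, 31, 2618] [[-75.8, 600.3, 150.0]]
at [380.  298.9 231.4] phi 1.686 tilt [-0.0014 -0.0015] t 1.35 w 1.0 F [ 2.7 -3.3 -0.6] grip 0.0
 turn 1x dr z -0.0001
 move 9x dp [-0.1364, -0.2094, -0.0026]
 move 3x dp [-0.0, -0.0001, 0.1888]
 move 2x dp [-0.0, 0.0, 0.0433]
```

Request:
step_arm:
  motion:
    - {"dr": [0,0,0],"delta_pos": [-0.136,-0.2094,0],"claw": 1}
    - {"dr": [0,0,0],"delta_pos": [-0.136,-0.2094,0],"claw": 1}
    - {"dr": [0,0,0],"delta_pos": [-0.136,-0.2094,0],"claw": 1}
    - {"dr": [0,0,0],"delta_pos": [-0.136,-0.2094,0],"claw": 1}
    - {"dr": [0,0,0],"delta_pos": [-0.136,-0.2094,0],"claw": 1}
    - {"dr": [0,0,0],"delta_pos": [-0.136,-0.2094,0],"claw": 1}
    - {"dr": [0,0,0],"delta_pos": [-0.136,-0.2094,0],"claw": 1}
    - {"dr": [0,0,0],"delta_pos": [-0.136,-0.2094,0],"claw": 1}

```text
time_s: 2.02
position: [568.2, 72.3, 231.3]
eef_rot: [-0.059, 0.998, 0.0, 0.0]
wrist_force: [0.6, 0.2, -0.8]
width: 1.0
grip_force: 0.0
```

Request:
step_arm:
  motion:
    - {"dr": [0,0,0],"delta_pos": [-0.136,-0.2094,0],"claw": 1}
    - {"dr": [0,0,0],"delta_pos": [0,0,0.16],"claw": 1}
    - {"dr": [0,0,0],"delta_pos": [0,0,0.16],"claw": 1}
    - {"dr": [0,0,0],"delta_pos": [0,0,0.16],"claw": 1}
    - {"dr": [0,0,0],"delta_pos": [0,0,0],"claw": 1}

```text
time_s: 2.43
position: [589.0, 45.0, 154.8]
eef_rot: [-0.059, 0.998, 0.0, -0.004]
wrist_force: [-0.7, 0.4, -0.3]
width: 1.002
grip_force: 0.0
```

Run:
```python
from plan import *
brass();crop("scene",245,150,175,120,4,"pics/s3.png")
plan([(595,39.4,150,1.687,30),(595,39.4,137,None,10)],40)
```

```text
brass [ 51.1 368.2] [8, 353, 87, 31, 2633] [[-75.7, 600.1, 150.0]]
at [591.1  45.3 159.4] phi 1.689 tilt [0.0011 0.0001] t 2.53 w 1.001 F [ 1.  -0.2  0.4] grip 0.0
 turn 1x dr z 0.0003
 move 1x dp [-0.0211, -0.0418, 0.0626]
 move 2x dp [-0.0, 0.0, 0.0434]
```

View pics/s3.png

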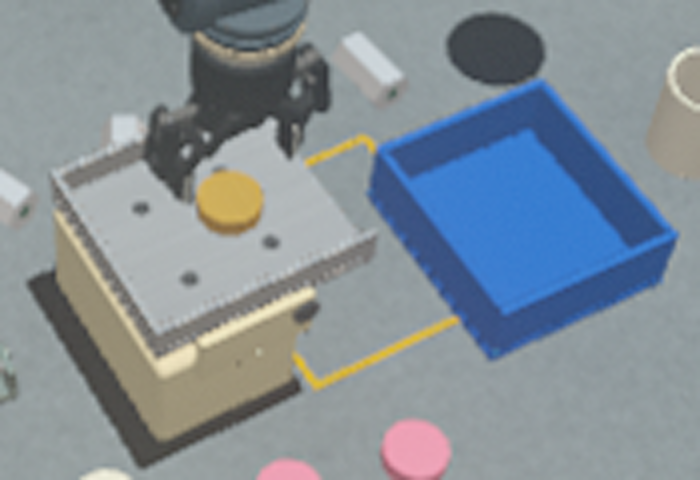

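The scene crop shows the disc still at (230,200), with the gripper open above and behind it and nothing touched. I'll centre, lower and close.

Request:
step_arm:
  motion:
    - {"dr": [0,0,0],"delta_pos": [-0.021,-0.042,0.03],"claw": 1}
    - {"dr": [0,0,0],"delta_pos": [0,0,0.04],"claw": 1}
    - {"dr": [0,0,0],"delta_pos": [0,0,0.04],"claw": 1}
    - {"dr": [0,0,0],"delta_pos": [0,0,0.038],"claw": 0.85}
    - {"dr": [0,0,0],"delta_pos": [0,0,0],"claw": 0.7}
    - {"dr": [0,0,0],"delta_pos": [0,0,0],"claw": 0.3}
    - {"dr": [0,0,0],"delta_pos": [0,0,0],"claw": 0.3}
    - {"dr": [0,0,0],"delta_pos": [0,0,0],"claw": 0.3}

```text
time_s: 3.2
position: [595.2, 39.4, 137.4]
eef_rot: [-0.059, 0.998, -0.0, 0.0]
wrist_force: [-0.7, -0.7, 0.5]
width: 0.581
grip_force: 62.5
```

Request:
step_arm:
  motion:
    - {"dr": [0,0,0],"delta_pos": [0,0,0],"claw": 0.3}
    - {"dr": [0,0,0],"delta_pos": [0,0,0],"claw": 0.3}
    - {"dr": [0,0,0],"delta_pos": [0,0,0],"claw": 0.3}

```text
time_s: 3.45
position: [595.2, 39.4, 137.4]
eef_rot: [-0.059, 0.998, 0.0, 0.0]
wrist_force: [-1.2, 0.6, 3.4]
width: 0.582
grip_force: 62.5
```

Run:
```python
from plan import *
plan([(595,39.4,225,None,25),(512,213,225,None,38),(429.2,387.5,225,None,38),(429.2,387.5,18,None,30),(429.2,387.5,6,None,6)],40)
```

```text
at [595.2  39.4 137.4] phi 1.689 tilt [-0.0005 -0.    ] t 3.45 w 0.582 F [-1.2  0.6  3.4] grip 62.5
 move 4x dp [0.0004, 0.0001, -0.146]
 move 6x dp [0.0689, 0.2024, 0.0]
 move 6x dp [0.0686, 0.2034, 0.0]
 move 7x dp [-0.0, -0.0, 0.1972]
 move 2x dp [-0.0001, -0.0001, 0.0398]
```

Request:
step_arm:
  motion:
    - {"dr": [0,0,0],"delta_pos": [0,0,-0.1],"claw": 0.3}
    - {"dr": [0,0,0],"delta_pos": [0,0,-0.16],"claw": 0.3}
    - {"dr": [0,0,0],"delta_pos": [0,0,-0.16],"claw": 0.3}
    - {"dr": [0,0,0],"delta_pos": [0,0,-0.16],"claw": 0.3}
    - {"dr": [0,0,0],"delta_pos": [0.0688,0.203,0],"claw": 0.3}
    - {"dr": [0,0,0],"delta_pos": [0.0688,0.203,0],"claw": 0.3}
    - {"dr": [0,0,0],"delta_pos": [0.0688,0.203,0],"claw": 0.3}
    - {"dr": [0,0,0],"delta_pos": [0.0688,0.203,0],"claw": 0.3}

```text
time_s: 4.12
position: [538.7, 156.4, 223.7]
eef_rot: [-0.059, 0.998, -0.0, -0.0]
wrist_force: [0.3, 0.2, -3.6]
width: 0.579
grip_force: 63.0
```

Request:
step_arm:
  motion:
    - {"dr": [0,0,0],"delta_pos": [0.0688,0.203,0],"claw": 0.3}
    - {"dr": [0,0,0],"delta_pos": [0.0688,0.203,0],"claw": 0.3}
    - {"dr": [0,0,0],"delta_pos": [0.0688,0.203,0],"claw": 0.3}
    - {"dr": [0,0,0],"delta_pos": [0.0688,0.203,0],"claw": 0.3}
    - {"dr": [0,0,0],"delta_pos": [0.0688,0.203,0],"claw": 0.3}
    - {"dr": [0,0,0],"delta_pos": [0.0688,0.203,0],"claw": 0.3}
    - {"dr": [0,0,0],"delta_pos": [0.0688,0.203,0],"claw": 0.3}
    - {"dr": [0,0,0],"delta_pos": [0.0688,0.203,0],"claw": 0.3}

```text
time_s: 4.78
position: [428.0, 388.8, 223.6]
eef_rot: [-0.059, 0.998, -0.0, -0.0]
wrist_force: [0.5, 0.7, -2.9]
width: 0.581
grip_force: 63.0
```

Request:
step_arm:
  motion:
    - {"dr": [0,0,0],"delta_pos": [0,0,0.2],"claw": 0.3}
    - {"dr": [0,0,0],"delta_pos": [0,0,0.2],"claw": 0.3}
    - {"dr": [0,0,0],"delta_pos": [0,0,0.2],"claw": 0.3}
    - {"dr": [0,0,0],"delta_pos": [0,0,0.2],"claw": 0.3}
    - {"dr": [0,0,0],"delta_pos": [0,0,0.2],"claw": 0.3}
    - {"dr": [0,0,0],"delta_pos": [0,0,0.2],"claw": 0.3}
    - {"dr": [0,0,0],"delta_pos": [0,0,0.1],"claw": 0.3}
    - {"dr": [0,0,0],"delta_pos": [0,0,0],"claw": 0.3}

```text
time_s: 5.45
position: [427.2, 386.0, 25.3]
eef_rot: [-0.059, 0.998, -0.002, -0.003]
wrist_force: [-0.7, -1.0, -3.6]
width: 0.581
grip_force: 63.1
```

Run:
```python
from plan import *
plan([(429.2,387.5,7,None,6)],40)
```

```text
at [427.2 386.   25.3] phi 1.688 tilt [ 0.0058 -0.0035] t 5.45 w 0.581 F [-0.7 -1.  -3.6] grip 63.1
 move 4x dp [-0.0036, 0.002, 0.0305]
```

Request:
step_arm:
  motion:
    - {"dr": [0,0,0],"delta_pos": [0,0,0],"claw": 0.3}
    - {"dr": [0,0,0],"delta_pos": [0,0,0.06],"claw": 0.3}
    - {"dr": [0,0,0],"delta_pos": [0,0,0.05],"claw": 0.3}
    - {"dr": [0,0,0],"delta_pos": [0,0,0],"claw": 0.3}

```text
time_s: 5.78
position: [428.9, 387.4, 11.9]
eef_rot: [-0.059, 0.998, -0.0, -0.0]
wrist_force: [-0.8, -0.1, -4.0]
width: 0.578
grip_force: 63.2
```

Run:
```python
from plan import *
plan([(429.2,387.5,6,None,6)],40)
```

```text
at [428.9 387.4  11.9] phi 1.689 tilt [ 0.0006 -0.0004] t 5.78 w 0.578 F [-0.8 -0.1 -4. ] grip 63.2
 move 1x dp [-0.0021, 0.0006, 0.0394]
```

Request:
step_arm:
  motion:
    - {"dr": [0,0,0],"delta_pos": [0,0,0.02],"claw": 0.3}
    - {"dr": [0,0,0],"delta_pos": [0,0,0.014],"claw": 0.3}
    - {"dr": [0,0,0],"delta_pos": [0,0,0],"claw": 0.6}
    - {"dr": [0,0,0],"delta_pos": [0,0,0],"claw": 0.8}
    - {"dr": [0,0,0],"delta_pos": [0,0,0],"claw": 0.9}
    - {"dr": [0,0,0],"delta_pos": [0,0,-0.1],"claw": 0.9}
    - {"dr": [0,0,0],"delta_pos": [0,0,-0.2],"claw": 0.9}
    - {"dr": [0,0,0],"delta_pos": [0,0,-0.2],"claw": 0.9}

```text
time_s: 6.45
position: [428.9, 387.3, 83.1]
eef_rot: [-0.059, 0.998, -0.0, -0.001]
wrist_force: [0.7, 0.1, 0.1]
width: 0.899
grip_force: 0.0
```

Request:
step_arm:
  motion:
    - {"dr": [0,0,0],"delta_pos": [0,0,-0.2],"claw": 0.9}
    - {"dr": [0,0,0],"delta_pos": [0.25,0,0],"claw": 0.9}
    - {"dr": [0,0,0],"delta_pos": [0.25,0,0],"claw": 0.9}
    - {"dr": [0,0,0],"delta_pos": [0,0,0],"claw": 0.9}

```text
time_s: 6.78
position: [349.7, 377.5, 112.7]
eef_rot: [-0.06, 0.998, -0.001, -0.001]
wrist_force: [1.2, 0.2, -0.5]
width: 0.9
grip_force: 0.0
```

Run:
```python
from plan import *
im=imaging.snapshot("top"); sc=imaging.snapshot("scene")
crop("top",115,120,160,118,5,"pics/t4.png",im)
brass(z=22)
# bin blob rim fits
for n,i in(("top",im),("scene",sc)):
    i=i.astype(int); m=((i[...,2]-i[...,0]>60)&(i[...,2]>90)).astype(np.uint8); 
    k,l,st,c=cv2.connectedComponentsWithStats(m)
    for j in range(1,k):
        if st[j,4]>1000:
            cs=cv2.findContours((l==j).astype(np.uint8),0,2)[0][0]; h=cv2.approxPolyDP(cv2.convexHull(cs),3,True)[:,0]; print(n,st[j].tolist(),h.tolist())
plan([])
```

```text
brass [131.7 219.7] [126, 214, 12, 12, 125] [[425.7, 383.6, 22.0]]
brass [ 40.4 367.6] [8, 353, 73, 31, 1958] [[-102.6, 686.6, 22.0]]
top [131, 138, 50, 56, 2394] [[175, 138], [180, 188], [135, 193], [131, 143]]
top [437, 352, 42, 32, 1142] [[478, 368], [477, 383], [440, 383], [437, 375], [441, 359], [452, 352], [468, 355]]
scene [3, 27, 48, 42, 1147] [[12, 30], [38, 28], [50, 52], [49, 59], [32, 68], [3, 43]]
scene [337, 170, 78, 70, 3268] [[381, 170], [414, 208], [410, 220], [367, 239], [338, 200], [339, 187]]
scene [0, 178, 25, 114, 1429] [[0, 178], [24, 213], [21, 257], [1, 291]]
scene [92, 251, 43, 62, 1207] [[118, 251], [127, 257], [134, 302], [102, 312], [97, 304], [92, 259]]
at [355.1 379.3 113.2] phi 1.689 tilt [-0.0014  0.0009] t 6.93 w 0.9 F [-0.3 -0.4  0.3] grip 0.0
```

View pics/t4.png

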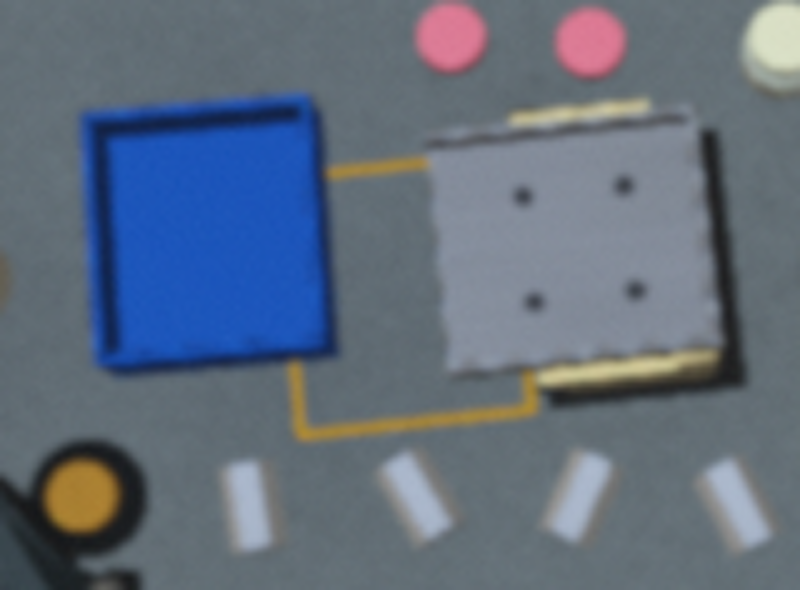

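The disc now lies within the pad, at (81,496) against the pad's (88,498); the difference is parallax. The tray is empty. Next comes the bin, pinched by its far (+y) wall at about (98,238).

Run:
```python
from plan import *
T1=lambda u:(np.float64(u)+.5)/5-.5+[115,120]
S1=lambda u:(np.float64(u)+.5)/4-.5+[245,150]
print("wall",onz("top",T1([[88,115],[108,360],[98,238]]),70).round(1).tolist())
print("wall scene",onz("scene",S1([[676,235],[541,84],[608,160]]),70).round(1).tolist())
c=onz("top",T1([[298,436],[537,408],[330,173],[428,162]]),0); c2=onz("scene",S1([[318,386],[457,320],[372,140],[310,162]]),0)
a=.116;R=np.array([[np.cos(a),np.sin(a)],[-np.sin(a),np.cos(a)]])
print("outline in tester",((c[:,:2]-[602,26.4])@R.T).round(1).tolist(),((c2[:,:2]-[602,26.4])@R.T).round(1).tolist())
```

```text
wall [[706.7, 381.5, 70.0], [524.9, 360.0, 70.0], [614.8, 370.7, 70.0]]
wall scene [[710.4, 385.8, 70.0], [529.5, 365.5, 70.0], [623.3, 375.4, 70.0]]
outline in tester [[-100.6, 217.6], [-98.9, 36.5], [97.7, 175.5], [98.3, 100.3]] [[100.2, 42.9], [100.5, 177.8], [-93.7, 221.0], [-98.7, 159.3]]
```

Run:
```python
from plan import *
p=plan([(618,371.5,113,1.688),(618,371.5,42,None,30)],38)
plan([(578,234,42,None,15)],p0=(618,371.5,42),phi0=1.687)
```

```text
at [355.1 379.3 113.2] phi 1.689 tilt [-0.0014  0.0009] t 6.93 w 0.9 F [-0.3 -0.4  0.3] grip 0.0
 turn 1x dr z 0.0002
 move 7x dp [-0.2478, -0.0366, 0.0002]
 move 3x dp [0.0001, 0.0001, 0.1577]
at [618.  371.5  42. ] phi 1.687 tilt [-0.0014  0.0009] t 6.93 w 0.9 F [-0.3 -0.4  0.3] grip 0.0
 move 10x dp [0.0371, -0.088, 0.0]
```

Request:
step_arm:
  motion:
    - {"dr": [0,0,0],"delta_pos": [-0.2478,-0.0366,0],"claw": 0.5}
    - {"dr": [0,0,0],"delta_pos": [-0.2478,-0.0366,0],"claw": 0.5}
    - {"dr": [0,0,0],"delta_pos": [-0.2478,-0.0366,0],"claw": 0.5}
    - {"dr": [0,0,0],"delta_pos": [-0.2478,-0.0366,0],"claw": 0.5}
    - {"dr": [0,0,0],"delta_pos": [-0.2478,-0.0366,0],"claw": 0.5}
    - {"dr": [0,0,0],"delta_pos": [-0.2478,-0.0366,0],"claw": 0.5}
    - {"dr": [0,0,0],"delta_pos": [-0.2478,-0.0366,0],"claw": 0.5}
    - {"dr": [0,0,0],"delta_pos": [0,0,0],"claw": 0.5}

```text
time_s: 7.6
position: [624.2, 369.3, 112.0]
eef_rot: [-0.057, 0.998, 0.0, 0.002]
wrist_force: [0.4, 1.1, 0.0]
width: 0.501
grip_force: 0.0
```

Request:
step_arm:
  motion:
    - {"dr": [0,0,0],"delta_pos": [0,0,0.1],"claw": 0.5}
    - {"dr": [0,0,0],"delta_pos": [0,0,0.14],"claw": 0.5}
    - {"dr": [0,0,0],"delta_pos": [0,0,0.14],"claw": 0.5}
    - {"dr": [0,0,0],"delta_pos": [0,0,0.09],"claw": 0.5}
    - {"dr": [0,0,0],"delta_pos": [0,0,0],"claw": 0.5}
    - {"dr": [0,0,0],"delta_pos": [0,0,0],"claw": 0.2}
    - {"dr": [0,0,0],"delta_pos": [0,0,0],"claw": 0}
    - {"dr": [0,0,0],"delta_pos": [0,0,0],"claw": 0}

```text
time_s: 8.27
position: [618.2, 371.8, 43.6]
eef_rot: [-0.059, 0.998, 0.001, 0.001]
wrist_force: [-2.6, -2.3, 19.8]
width: 0.081
grip_force: 45.2
```

Request:
step_arm:
  motion:
    - {"dr": [0,0,0],"delta_pos": [0,0,0],"claw": 0}
    - {"dr": [0,0,0],"delta_pos": [0,0,0],"claw": 0}
    - {"dr": [0,0,0],"delta_pos": [0,0,0],"claw": 0}
    - {"dr": [0,0,0],"delta_pos": [0,0,0],"claw": 0}

```text
time_s: 8.6
position: [618.2, 371.7, 43.7]
eef_rot: [-0.059, 0.998, 0.0, 0.001]
wrist_force: [-2.1, -0.0, 6.2]
width: 0.082
grip_force: 59.8
```

Run:
```python
from plan import *
im=imaging.snapshot("scene")
crop("scene",245,130,175,130,4,"pics/s5.png",im)
plan([(578,234,42,1.687,15)])
```

```text
at [618.2 371.7  43.6] phi 1.689 tilt [-0.002   0.0008] t 8.65 w 0.086 F [-2.1  0.7  7.2] grip 59.8
 turn 1x dr z 0.0003
 move 10x dp [0.0372, -0.0881, 0.0011]
```

View pics/s5.png

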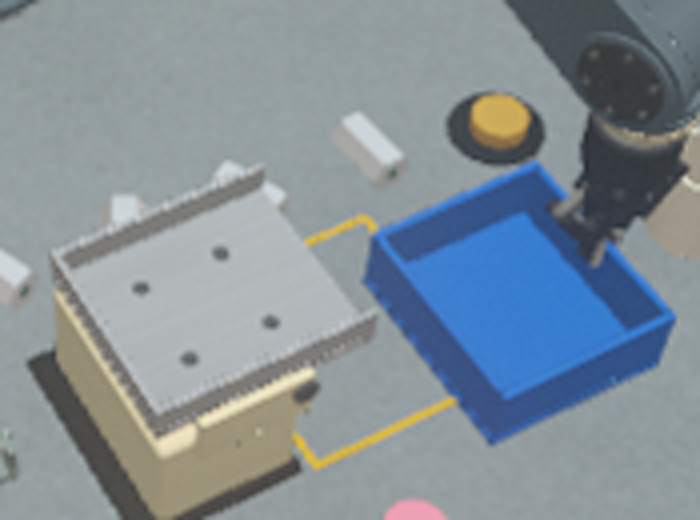

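The far wall is pinched near its middle at (590,235), and the disc sits centred on its pad at (500,122). I'll slide the bin into the outline, lifted slightly.

Request:
step_arm:
  motion:
    - {"dr": [0,0,0],"delta_pos": [0,0,-0.03],"claw": 0}
    - {"dr": [0,0,0],"delta_pos": [0.018,-0.04,0],"claw": 0}
    - {"dr": [0,0,0],"delta_pos": [0.037,-0.09,0],"claw": 0}
    - {"dr": [0,0,0],"delta_pos": [0.037,-0.09,0],"claw": 0}
    - {"dr": [0,0,0],"delta_pos": [0.037,-0.09,0],"claw": 0}
    - {"dr": [0,0,0],"delta_pos": [0.037,-0.09,0],"claw": 0}
    - {"dr": [0,0,0],"delta_pos": [0.037,-0.09,0],"claw": 0}
    - {"dr": [0,0,0],"delta_pos": [0.037,-0.09,0],"claw": 0}

```text
time_s: 9.32
position: [591.4, 279.3, 46.2]
eef_rot: [-0.059, 0.998, -0.0, -0.0]
wrist_force: [0.5, -0.1, -3.7]
width: 0.079
grip_force: 58.5
```

Request:
step_arm:
  motion:
    - {"dr": [0,0,0],"delta_pos": [0.037,-0.09,0],"claw": 0}
    - {"dr": [0,0,0],"delta_pos": [0.037,-0.09,0],"claw": 0}
    - {"dr": [0,0,0],"delta_pos": [0.037,-0.09,0],"claw": 0}
    - {"dr": [0,0,0],"delta_pos": [0.018,-0.032,0],"claw": 0}
    - {"dr": [0,0,0],"delta_pos": [0,0,0],"claw": 0}
    - {"dr": [0,0,0],"delta_pos": [0,0,0],"claw": 0}

```text
time_s: 9.82
position: [578.3, 233.4, 46.6]
eef_rot: [-0.059, 0.998, 0.0, 0.0]
wrist_force: [0.4, 0.2, -4.3]
width: 0.079
grip_force: 58.6
```

Run:
```python
from plan import *
crop("scene",245,130,175,130,4,"pics/s6.png")
plan([(578,234,44,1.687,15)])
```

```text
at [578.4 233.7  46.6] phi 1.689 tilt [-0.0004  0.0002] t 9.87 w 0.08 F [-0.3  0.4 -3.4] grip 58.6
 turn 1x dr z 0.0002
 move 1x dp [0.0024, 0.002, 0.0171]
```

View pics/s6.png

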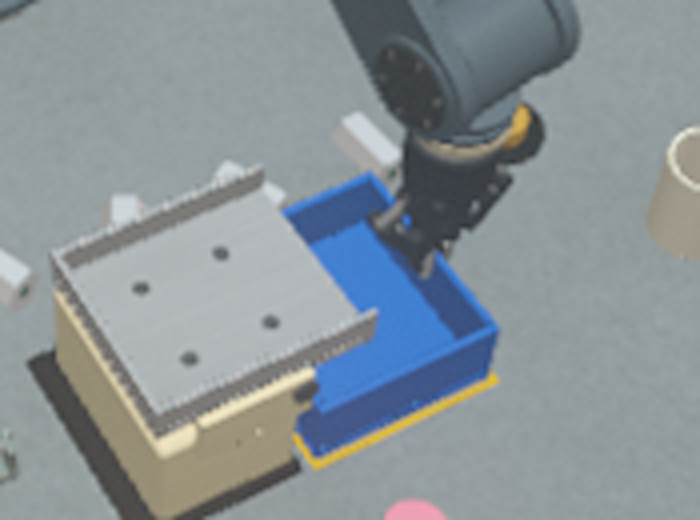

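The bin is in the outline, its lower corner at (318,452) by the yellow corner at (318,466). I'll lower, release and lift.

Request:
step_arm:
  motion:
    - {"dr": [0,0,0],"delta_pos": [0,0,0.018],"claw": 0}
    - {"dr": [0,0,0],"delta_pos": [0,0,0],"claw": 0}
    - {"dr": [0,0,0],"delta_pos": [0,0,0],"claw": 0.2}
    - {"dr": [0,0,0],"delta_pos": [0,0,0],"claw": 0.5}
    - {"dr": [0,0,0],"delta_pos": [0,0,0],"claw": 0.5}
    - {"dr": [0,0,0],"delta_pos": [0,0,-0.1],"claw": 0.5}
    - {"dr": [0,0,0],"delta_pos": [0,0,-0.2],"claw": 0.5}
    - {"dr": [0,0,0],"delta_pos": [0,0,-0.2],"claw": 0.5}

```text
time_s: 10.53
position: [577.6, 233.1, 119.0]
eef_rot: [-0.059, 0.998, -0.0, -0.001]
wrist_force: [0.8, -0.5, 0.9]
width: 0.503
grip_force: 0.0
```

Request:
step_arm:
  motion:
    - {"dr": [0,0,0],"delta_pos": [0,0,-0.25],"claw": 0.8}
    - {"dr": [0,0,0],"delta_pos": [0,0,-0.25],"claw": 0.8}
    - {"dr": [0,0,0],"delta_pos": [0.25,0,0],"claw": 0.8}
    - {"dr": [0,0,0],"delta_pos": [0.25,0,0],"claw": 0.8}
    - {"dr": [0,0,0],"delta_pos": [0.25,0,0],"claw": 0.8}
    - {"dr": [0,0,0],"delta_pos": [0.25,0,0],"claw": 0.8}
    - {"dr": [0,0,0],"delta_pos": [0,0,0],"claw": 0.8}

```text
time_s: 11.12
position: [423.3, 214.6, 193.2]
eef_rot: [-0.059, 0.998, -0.001, -0.002]
wrist_force: [0.7, -0.7, 0.4]
width: 0.797
grip_force: 0.0
```

Run:
```python
from plan import *
im=imaging.snapshot("top"); sc=imaging.snapshot("scene")
crop("top",115,120,160,118,5,"pics/t7.png",im)
brass(z=22)
for n,i in(("scene",sc),):
    i=i.astype(int); m=((i[...,2]-i[...,0]>60)&(i[...,2]>90)).astype(np.uint8); 
    k,l,st,c=cv2.connectedComponentsWithStats(m)
    for j in range(1,k):
        if st[j,4]>1000 and st[j,0]>250: cs=cv2.findContours((l==j).astype(np.uint8),0,2)[0][0]; h=cv2.approxPolyDP(cv2.convexHull(cs),2,True)[:,0]; print(n,st[j].tolist(),h.tolist())
c,s=np.cos(.116),np.sin(.116); R=np.array([[c,-s],[s,c]])
B=np.array([[95,213],[-95,213],[95,43],[95,213],[95,43]])@R.T+[602,26.4]
print("expect rim",proj("scene",np.c_[B[:2],[70,70]]).round(1).tolist(),"base",proj("scene",np.c_[B[2:],[0,0,0]]).round(1).tolist(),"top rim far",proj("top",np.c_[B[:2],[70,70]]).round(1).tolist())
plan([])
```

```text
brass [128.6 220.6] [126, 216, 6, 10, 51] [[422.3, 394.8, 22.0]]
brass [ 50.9 368.2] [8, 353, 87, 31, 2611] [[-104.6, 649.1, 22.0]]
scene [316, 174, 54, 70, 1976] [[338, 174], [369, 213], [365, 224], [324, 243], [319, 237], [316, 182]]
expect rim [[370.0, 212.1], [337.5, 172.5]] base [[323.3, 244.9], [366.7, 224.2], [323.3, 244.9]] top rim far [[167.9, 152.2], [172.5, 203.4]]
at [429.8 216.  194.5] phi 1.689 tilt [-0.0017  0.0004] t 11.27 w 0.799 F [-0.   0.2  0. ] grip 0.0
```

View pics/t7.png

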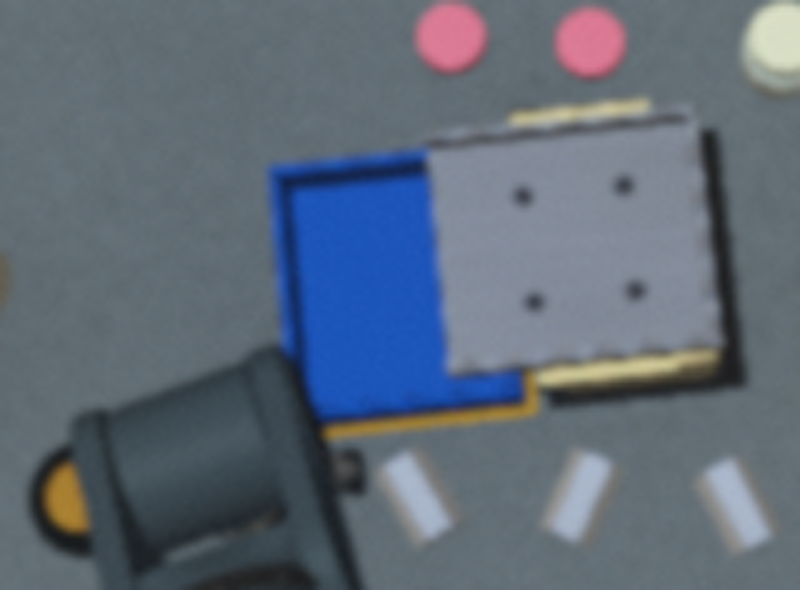

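The bin stands in the outline: its hull corners are (369,213) and (338,174), against an expected (370,212) and (337.5,172.5). Now the samples, with A, the leftmost, first.

Run:
```python
from plan import *
plan([(421.8,261.4,194,1.766),(421.8,261.4,30,None,40),(421.8,261.4,3,None,14),(421.8,261.4,210,None,40),(645.1,-14.9,210,1.688,38),(645.1,-14.9,155,None,30),(645.1,-14.9,139,None,8)],38)
```

```text
at [429.8 216.  194.5] phi 1.689 tilt [-0.0017  0.0004] t 11.27 w 0.799 F [-0.   0.2  0. ] grip 0.0
 turn 1x dr z -0.0123
 move 2x dp [-0.0033, 0.1538, 0.0015]
 move 5x dp [0.0, -0.0, 0.2187]
 move 2x dp [0.0, -0.0, 0.09]
 move 6x dp [0.0, -0.0, -0.23]
 turn 1x dr z 0.0124
 move 10x dp [-0.1263, -0.2004, -0.0]
 move 2x dp [0.0002, 0.0001, 0.1833]
 move 2x dp [-0.0, 0.0, 0.0533]
```

Request:
step_arm:
  motion:
    - {"dr": [0,0,-0.0123],"delta_pos": [0,0,0],"claw": 0.8}
    - {"dr": [0,0,0],"delta_pos": [-0.0033,0.154,0],"claw": 0.8}
    - {"dr": [0,0,0],"delta_pos": [-0.0033,0.154,0],"claw": 0.8}
    - {"dr": [0,0,0],"delta_pos": [0,0,0.22],"claw": 0.8}
    - {"dr": [0,0,0],"delta_pos": [0,0,0.22],"claw": 0.8}
    - {"dr": [0,0,0],"delta_pos": [0,0,0.22],"claw": 0.8}
    - {"dr": [0,0,0],"delta_pos": [0,0,0.22],"claw": 0.8}
    - {"dr": [0,0,0],"delta_pos": [0,0,0],"claw": 0.8}

```text
time_s: 11.93
position: [419.5, 260.0, 56.7]
eef_rot: [-0.097, 0.995, -0.001, -0.004]
wrist_force: [-1.5, -0.5, -1.2]
width: 0.801
grip_force: 0.0
```

Run:
```python
from plan import *
crop("scene",290,100,150,110,5,"pics/s8.png")
plan([(421.8,261.4,3,1.766,30)])
```

```text
at [420.8 260.7  59.7] phi 1.765 tilt [ 0.0049 -0.0014] t 11.98 w 0.795 F [0.6 0.3 0.5] grip 0.0
 turn 1x dr z -0.0001
 move 2x dp [-0.0039, 0.0017, 0.1889]
```

View pics/s8.png

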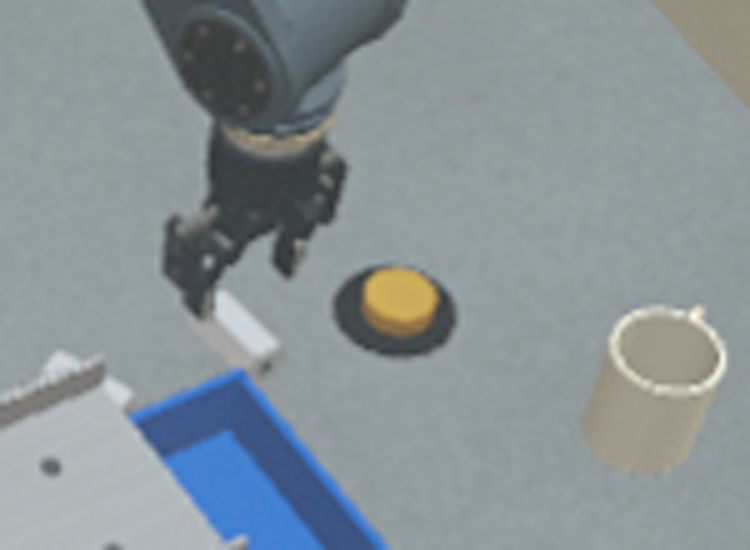

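The gripper straddles sample A at (240,335). I'll go down and grip.

Request:
step_arm:
  motion:
    - {"dr": [0,0,0],"delta_pos": [0,0,0.14],"claw": 0.8}
    - {"dr": [0,0,0],"delta_pos": [0,0,0.14],"claw": 0.8}
    - {"dr": [0,0,0],"delta_pos": [0,0,0.08],"claw": 0.8}
    - {"dr": [0,0,0],"delta_pos": [0,0,0.03],"claw": 0.7}
    - {"dr": [0,0,0],"delta_pos": [0,0,0],"claw": 0.6}
    - {"dr": [0,0,0],"delta_pos": [0,0,0],"claw": 0.2}
    - {"dr": [0,0,0],"delta_pos": [0,0,0],"claw": 0.2}
    - {"dr": [0,0,0],"delta_pos": [0,0,0],"claw": 0.2}

```text
time_s: 12.65
position: [422.5, 261.7, 5.2]
eef_rot: [-0.097, 0.995, 0.0, 0.001]
wrist_force: [-0.8, -1.2, 5.7]
width: 0.456
grip_force: 59.7
```

Request:
step_arm:
  motion:
    - {"dr": [0,0,0],"delta_pos": [0,0,0],"claw": 0.2}
    - {"dr": [0,0,0],"delta_pos": [0,0,-0.1],"claw": 0.2}
    - {"dr": [0,0,0],"delta_pos": [0,0,-0.2],"claw": 0.2}
    - {"dr": [0,0,0],"delta_pos": [0,0,-0.2],"claw": 0.2}
    - {"dr": [0,0,0],"delta_pos": [0,0,-0.24],"claw": 0.2}
    - {"dr": [0,0,0],"delta_pos": [0,0,-0.24],"claw": 0.2}
    - {"dr": [0,0,0],"delta_pos": [0,0,-0.24],"claw": 0.2}
    - {"dr": [0,0,0],"delta_pos": [0,0,-0.16],"claw": 0.2}

```text
time_s: 13.32
position: [421.9, 261.6, 215.3]
eef_rot: [-0.097, 0.995, 0.001, 0.002]
wrist_force: [0.7, 0.1, -2.2]
width: 0.453
grip_force: 61.2
```

Request:
step_arm:
  motion:
    - {"dr": [0,0,0.0122],"delta_pos": [0,0,0],"claw": 0.2}
    - {"dr": [0,0,0],"delta_pos": [-0.1263,-0.2004,0],"claw": 0.2}
    - {"dr": [0,0,0],"delta_pos": [-0.1263,-0.2004,0],"claw": 0.2}
    - {"dr": [0,0,0],"delta_pos": [-0.1263,-0.2004,0],"claw": 0.2}
    - {"dr": [0,0,0],"delta_pos": [-0.1263,-0.2004,0],"claw": 0.2}
    - {"dr": [0,0,0],"delta_pos": [-0.1263,-0.2004,0],"claw": 0.2}
    - {"dr": [0,0,0],"delta_pos": [-0.1263,-0.2004,0],"claw": 0.2}
    - {"dr": [0,0,0],"delta_pos": [-0.1263,-0.2004,0],"claw": 0.2}

```text
time_s: 13.98
position: [578.7, 66.3, 212.0]
eef_rot: [-0.059, 0.998, -0.0, 0.001]
wrist_force: [0.2, 0.3, -1.9]
width: 0.459
grip_force: 61.2
```

Run:
```python
from plan import *
plan([(645.1,-14.9,210,1.687,38),(645.1,-14.9,155,None,30),(645.1,-14.9,139,None,8)],38)
```

```text
at [578.7  66.3 212. ] phi 1.689 tilt [-0.0017 -0.0001] t 13.98 w 0.459 F [ 0.2  0.3 -1.9] grip 61.2
 turn 1x dr z 0.0003
 move 3x dp [-0.1256, -0.1963, 0.0045]
 move 2x dp [-0.0, 0.0, 0.1834]
 move 2x dp [-0.0, 0.0, 0.0533]
```

Request:
step_arm:
  motion:
    - {"dr": [0,0,0],"delta_pos": [-0.1263,-0.2004,0],"claw": 0.2}
    - {"dr": [0,0,0],"delta_pos": [-0.1263,-0.2004,0],"claw": 0.2}
    - {"dr": [0,0,0],"delta_pos": [-0.1,-0.15,0],"claw": 0.2}
    - {"dr": [0,0,0],"delta_pos": [0,0,0],"claw": 0.2}
    - {"dr": [0,0,0],"delta_pos": [0,0,0.16],"claw": 0.2}
    - {"dr": [0,0,0],"delta_pos": [0,0,0.16],"claw": 0.2}
    - {"dr": [0,0,0],"delta_pos": [0,0,0.08],"claw": 0.2}
    - {"dr": [0,0,0],"delta_pos": [0,0,0],"claw": 0.2}

```text
time_s: 14.65
position: [638.6, -7.5, 148.6]
eef_rot: [-0.059, 0.998, 0.0, -0.002]
wrist_force: [-0.8, 0.3, -3.0]
width: 0.455
grip_force: 61.2
```

Run:
```python
from plan import *
plan([(645.1,-14.9,139.5,1.687,8)],38)
```

```text
at [638.6  -7.5 148.6] phi 1.689 tilt [0.0039 0.0008] t 14.65 w 0.455 F [-0.8  0.3 -3. ] grip 61.2
 turn 1x dr z 0.0004
 move 2x dp [-0.0186, -0.0269, 0.0302]
```

Request:
step_arm:
  motion:
    - {"dr": [0,0,0],"delta_pos": [-0.035,-0.05,0],"claw": 0.2}
    - {"dr": [0,0,0],"delta_pos": [0,0,0.04],"claw": 0.2}
    - {"dr": [0,0,0],"delta_pos": [0,0,0],"claw": 0.2}
    - {"dr": [0,0,0],"delta_pos": [0,0,0],"claw": 0.2}

```text
time_s: 14.98
position: [646.4, -14.8, 144.9]
eef_rot: [-0.059, 0.998, -0.0, 0.0]
wrist_force: [0.3, 0.1, -2.6]
width: 0.455
grip_force: 61.2
```

Run:
```python
from plan import *
plan([(645.1,-14.9,139.5,1.687,8)],38)
```

```text
at [646.4 -14.8 144.9] phi 1.689 tilt [-0.0007 -0.0001] t 14.98 w 0.455 F [ 0.3  0.1 -2.6] grip 61.2
 turn 1x dr z 0.0003
 move 1x dp [0.0086, 0.0003, 0.036]
```

Run:
```python
from plan import *
plan([(430.3,138.1,215,2.121),(430.3,138.1,60,None,35),(430.3,138.1,4.5,None,20),(430.3,138.1,215,None,35),(569.6,-23.7,215,1.688,36)],36,p0=(645.1,-14.9,215),phi0=1.689)
```

```text
at [645.1 -14.9 215. ] phi 1.689 tilt [-0.0007 -0.0001] t 14.98 w 0.455 F [ 0.3  0.1 -2.6] grip 61.2
 turn 4x dr z -0.0172
 move 8x dp [0.0859, 0.2023, 0.0]
 move 5x dp [-0.0001, -0.0, 0.2067]
 move 3x dp [0.0001, -0.0, 0.1233]
 move 7x dp [-0.0, -0.0, -0.2005]
 turn 4x dr z 0.0172
 move 6x dp [-0.1325, -0.1968, 0.0]
```

Request:
step_arm:
  motion:
    - {"dr": [0,0,0],"delta_pos": [0.008,0,0.02],"claw": 0.2}
    - {"dr": [0,0,0],"delta_pos": [0,0,0.014],"claw": 0.2}
    - {"dr": [0,0,0],"delta_pos": [0,0,0],"claw": 0.5}
    - {"dr": [0,0,0],"delta_pos": [0,0,0],"claw": 0.62}
    - {"dr": [0,0,0],"delta_pos": [0,0,0],"claw": 0.65}
    - {"dr": [0,0,0],"delta_pos": [0,0,-0.1],"claw": 0.65}
    - {"dr": [0,0,0],"delta_pos": [0,0,-0.2],"claw": 0.65}
    - {"dr": [0,0,0],"delta_pos": [0,0,-0.2],"claw": 0.65}

```text
time_s: 15.65
position: [644.4, -14.8, 214.3]
eef_rot: [-0.059, 0.998, 0.0, -0.001]
wrist_force: [0.1, 0.3, 0.7]
width: 0.647
grip_force: 0.0
```

Request:
step_arm:
  motion:
    - {"dr": [0,0,-0.0172],"delta_pos": [0,0,0],"claw": 0.8}
    - {"dr": [0,0,-0.0172],"delta_pos": [0,0,0],"claw": 0.8}
    - {"dr": [0,0,-0.0172],"delta_pos": [0,0,0],"claw": 0.8}
    - {"dr": [0,0,-0.0172],"delta_pos": [0,0,0],"claw": 0.8}

```text
time_s: 15.98
position: [645.0, -14.8, 214.4]
eef_rot: [-0.274, 0.962, -0.0, 0.0]
wrist_force: [-0.0, -0.0, 0.3]
width: 0.802
grip_force: 0.0
```

Run:
```python
from plan import *
plan([(430.3,138.1,215,2.121),(430.3,138.1,60,None,35),(430.3,138.1,4.5,None,20),(430.3,138.1,215,None,35),(569.6,-23.7,215,1.688,36)],36)
```

```text
at [645.  -14.8 214.4] phi 2.127 tilt [-0.0002 -0.0002] t 15.98 w 0.802 F [-0.  -0.   0.3] grip 0.0
 turn 1x dr z 0.0009
 move 8x dp [0.0858, 0.2022, -0.0005]
 move 5x dp [0.0001, -0.0, 0.2066]
 move 3x dp [-0.0001, -0.0, 0.1234]
 move 7x dp [0.0, -0.0, -0.2005]
 turn 4x dr z 0.0172
 move 6x dp [-0.1325, -0.1968, 0.0]
```

Request:
step_arm:
  motion:
    - {"dr": [0,0,0],"delta_pos": [0.0866,0.2018,0],"claw": 0.8}
    - {"dr": [0,0,0],"delta_pos": [0.0866,0.2018,0],"claw": 0.8}
    - {"dr": [0,0,0],"delta_pos": [0.0866,0.2018,0],"claw": 0.8}
    - {"dr": [0,0,0],"delta_pos": [0.0866,0.2018,0],"claw": 0.8}
    - {"dr": [0,0,0],"delta_pos": [0.0866,0.2018,0],"claw": 0.8}
    - {"dr": [0,0,0],"delta_pos": [0.0866,0.2018,0],"claw": 0.8}
    - {"dr": [0,0,0],"delta_pos": [0.0866,0.2018,0],"claw": 0.8}
    - {"dr": [0,0,0],"delta_pos": [0.0866,0.2018,0],"claw": 0.8}

```text
time_s: 16.65
position: [428.3, 137.8, 214.3]
eef_rot: [-0.272, 0.962, -0.0, 0.0]
wrist_force: [0.5, -0.5, -1.0]
width: 0.8
grip_force: 0.0
```

Request:
step_arm:
  motion:
    - {"dr": [0,0,0],"delta_pos": [0,0,0.2],"claw": 0.8}
    - {"dr": [0,0,0],"delta_pos": [0,0,0.2],"claw": 0.8}
    - {"dr": [0,0,0],"delta_pos": [0,0,0.2],"claw": 0.8}
    - {"dr": [0,0,0],"delta_pos": [0,0,0.2],"claw": 0.8}
    - {"dr": [0,0,0],"delta_pos": [0,0,0.2],"claw": 0.8}
    - {"dr": [0,0,0],"delta_pos": [0,0,0],"claw": 0.8}
    - {"dr": [0,0,0],"delta_pos": [0,0,0],"claw": 0.8}

```text
time_s: 17.23
position: [429.2, 137.1, 63.9]
eef_rot: [-0.272, 0.962, 0.0, -0.001]
wrist_force: [0.5, 0.4, 0.3]
width: 0.797
grip_force: 0.0
```

Run:
```python
from plan import *
plan([(430.3,138.1,4.5,2.121,30)],36)
```

```text
at [429.2 137.1  63.9] phi 2.121 tilt [0.0024 0.0009] t 17.23 w 0.797 F [0.5 0.4 0.3] grip 0.0
 turn 1x dr z 0.0001
 move 2x dp [-0.005, 0.001, 0.1981]
```

Request:
step_arm:
  motion:
    - {"dr": [0,0,0],"delta_pos": [0,0,0.14],"claw": 0.8}
    - {"dr": [0,0,0],"delta_pos": [0,0,0.14],"claw": 0.8}
    - {"dr": [0,0,0],"delta_pos": [0,0,0.08],"claw": 0.8}
    - {"dr": [0,0,0],"delta_pos": [0,0,0.037],"claw": 0.7}
    - {"dr": [0,0,0],"delta_pos": [0,0,0],"claw": 0.6}
    - {"dr": [0,0,0],"delta_pos": [0,0,0],"claw": 0.2}
    - {"dr": [0,0,0],"delta_pos": [0,0,0],"claw": 0.2}
    - {"dr": [0,0,0],"delta_pos": [0,0,0],"claw": 0.2}

```text
time_s: 17.9
position: [430.7, 137.4, 6.5]
eef_rot: [-0.272, 0.962, -0.0, 0.001]
wrist_force: [-1.8, -0.8, 7.0]
width: 0.458
grip_force: 59.4
```

Request:
step_arm:
  motion:
    - {"dr": [0,0,0],"delta_pos": [0,0,0],"claw": 0.2}
    - {"dr": [0,0,0],"delta_pos": [0,0,-0.1],"claw": 0.2}
    - {"dr": [0,0,0],"delta_pos": [0,0,-0.2],"claw": 0.2}
    - {"dr": [0,0,0],"delta_pos": [0,0,-0.2],"claw": 0.2}
    - {"dr": [0,0,0],"delta_pos": [0,0,-0.24],"claw": 0.2}
    - {"dr": [0,0,0],"delta_pos": [0,0,-0.24],"claw": 0.2}
    - {"dr": [0,0,0],"delta_pos": [0,0,-0.24],"claw": 0.2}
    - {"dr": [0,0,0],"delta_pos": [0,0,-0.16],"claw": 0.2}

```text
time_s: 18.57
position: [430.2, 137.3, 216.5]
eef_rot: [-0.272, 0.962, -0.0, 0.003]
wrist_force: [0.3, -0.1, -1.1]
width: 0.456
grip_force: 61.3
```

Request:
step_arm:
  motion:
    - {"dr": [0,0,0.0172],"delta_pos": [0,0,0],"claw": 0.2}
    - {"dr": [0,0,0.0172],"delta_pos": [0,0,0],"claw": 0.2}
    - {"dr": [0,0,0.0172],"delta_pos": [0,0,0],"claw": 0.2}
    - {"dr": [0,0,0.0172],"delta_pos": [0,0,0],"claw": 0.2}
    - {"dr": [0,0,0],"delta_pos": [-0.1325,-0.1968,0],"claw": 0.2}
    - {"dr": [0,0,0],"delta_pos": [-0.1325,-0.1968,0],"claw": 0.2}
    - {"dr": [0,0,0],"delta_pos": [-0.1325,-0.1968,0],"claw": 0.2}
    - {"dr": [0,0,0],"delta_pos": [-0.1325,-0.1968,0],"claw": 0.2}

```text
time_s: 19.23
position: [523.4, 28.0, 213.3]
eef_rot: [-0.059, 0.998, -0.0, 0.001]
wrist_force: [0.6, 0.4, -1.6]
width: 0.456
grip_force: 61.3
```

Request:
step_arm:
  motion:
    - {"dr": [0,0,0],"delta_pos": [-0.1325,-0.1968,0],"claw": 0.2}
    - {"dr": [0,0,0],"delta_pos": [-0.1325,-0.1968,0],"claw": 0.2}
    - {"dr": [0,0,0],"delta_pos": [0,0,0],"claw": 0.2}
    - {"dr": [0,0,0],"delta_pos": [0,0,0],"claw": 0.2}

```text
time_s: 19.57
position: [569.4, -25.8, 212.6]
eef_rot: [-0.058, 0.998, -0.0, 0.0]
wrist_force: [0.0, 0.4, -1.9]
width: 0.454
grip_force: 61.4
```

Run:
```python
from plan import *
plan([(569.6,-23.7,140,1.688,30)],38)
```

```text
at [569.4 -25.8 212.6] phi 1.687 tilt [-0.0008 -0.0002] t 19.57 w 0.454 F [ 0.   0.4 -1.9] grip 61.4
 turn 1x dr z -0.0002
 move 3x dp [-0.0011, 0.0046, 0.1613]
```

Request:
step_arm:
  motion:
    - {"dr": [0,0,0],"delta_pos": [0,0.014,0.16],"claw": 0.2}
    - {"dr": [0,0,0],"delta_pos": [0,0,0.16],"claw": 0.2}
    - {"dr": [0,0,0],"delta_pos": [0,0,0.1],"claw": 0.2}
    - {"dr": [0,0,0],"delta_pos": [0,0,0.03],"claw": 0.2}
    - {"dr": [0,0,0],"delta_pos": [0,0,0],"claw": 0.2}
    - {"dr": [0,0,0],"delta_pos": [0,0,0.014],"claw": 0.2}
    - {"dr": [0,0,0],"delta_pos": [0,0,0.014],"claw": 0.2}

```text
time_s: 20.15
position: [569.4, -22.3, 141.4]
eef_rot: [-0.059, 0.998, -0.0, 0.001]
wrist_force: [-0.8, 1.1, 13.9]
width: 0.452
grip_force: 63.9
```

Request:
step_arm:
  motion:
    - {"dr": [0,0,0],"delta_pos": [0,0,0],"claw": 0.5}
    - {"dr": [0,0,0],"delta_pos": [0,0,0],"claw": 0.62}
    - {"dr": [0,0,0],"delta_pos": [0,0,0],"claw": 0.65}
    - {"dr": [0,0,0],"delta_pos": [0,0,-0.1],"claw": 0.65}
    - {"dr": [0,0,0],"delta_pos": [0,0,-0.2],"claw": 0.65}
    - {"dr": [0,0,0],"delta_pos": [0,0,-0.2],"claw": 0.65}

```text
time_s: 20.65
position: [568.3, -22.6, 215.5]
eef_rot: [-0.059, 0.998, 0.0, -0.001]
wrist_force: [1.1, -0.6, -0.2]
width: 0.646
grip_force: 0.0
```

Run:
```python
from plan import *
crop("scene",245,130,175,130,4,"pics/s9.png")
plan([(432.1,17.9,215,1.171),(432.1,17.9,65,None,35),(432.1,17.9,5,None,20),(432.1,17.9,215,None,35),(636.7,56.6,215,1.688,36)],36)
```

```text
at [570.9 -22.9 222.2] phi 1.689 tilt [-0.0074 -0.0018] t 20.7 w 0.648 F [ 1.9 -0.5  7.7] grip 0.0
 turn 5x dr z 0.0165
 move 5x dp [0.1916, -0.022, 0.0096]
 move 5x dp [0.0, -0.0, 0.2]
 move 3x dp [0.0001, -0.0001, 0.1333]
 move 6x dp [-0.0, 0.0, -0.2333]
 turn 5x dr z -0.0165
 move 6x dp [-0.2308, 0.0159, -0.0]
```

View pics/s9.png

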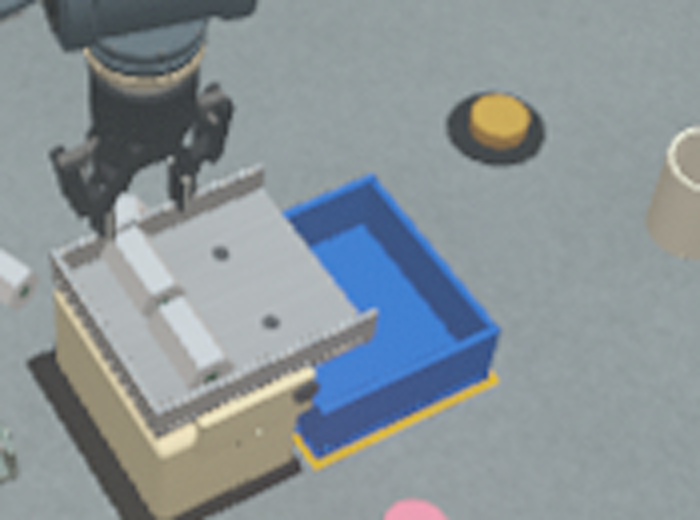

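Two samples lie end to end over the rear ports at (148,262) and (190,335), parallel to the hinge. Sample C next.

Request:
step_arm:
  motion:
    - {"dr": [0,0,0.0165],"delta_pos": [0,0,0],"claw": 0.8}
    - {"dr": [0,0,0.0165],"delta_pos": [0,0,0],"claw": 0.8}
    - {"dr": [0,0,0.0165],"delta_pos": [0,0,0],"claw": 0.8}
    - {"dr": [0,0,0.0165],"delta_pos": [0,0,0],"claw": 0.8}
    - {"dr": [0,0,0.0165],"delta_pos": [0,0,0],"claw": 0.8}
    - {"dr": [0,0,0],"delta_pos": [0.19,-0.022,0],"claw": 0.8}
    - {"dr": [0,0,0],"delta_pos": [0.19,-0.022,0],"claw": 0.8}
    - {"dr": [0,0,0],"delta_pos": [0.19,-0.022,0],"claw": 0.8}

```text
time_s: 21.37
position: [485.1, 1.8, 214.7]
eef_rot: [0.199, 0.98, 0.0, 0.0]
wrist_force: [0.2, 0.4, 0.4]
width: 0.799
grip_force: 0.0
```

Request:
step_arm:
  motion:
    - {"dr": [0,0,0],"delta_pos": [0.19,-0.022,0],"claw": 0.8}
    - {"dr": [0,0,0],"delta_pos": [0.19,-0.022,0],"claw": 0.8}
    - {"dr": [0,0,0],"delta_pos": [0,0,0.2],"claw": 0.8}
    - {"dr": [0,0,0],"delta_pos": [0,0,0.2],"claw": 0.8}
    - {"dr": [0,0,0],"delta_pos": [0,0,0.2],"claw": 0.8}
    - {"dr": [0,0,0],"delta_pos": [0,0,0.2],"claw": 0.8}
    - {"dr": [0,0,0],"delta_pos": [0,0,0.2],"claw": 0.8}
    - {"dr": [0,0,0],"delta_pos": [0,0,0],"claw": 0.8}

```text
time_s: 22.03
position: [428.6, 17.8, 61.2]
eef_rot: [0.199, 0.98, -0.0, -0.003]
wrist_force: [-1.2, 0.2, -1.4]
width: 0.799
grip_force: 0.0
```

Request:
step_arm:
  motion:
    - {"dr": [0,0,0],"delta_pos": [0,0,0],"claw": 0.8}

```text
time_s: 22.12
position: [430.7, 17.7, 64.7]
eef_rot: [0.199, 0.98, -0.0, -0.001]
wrist_force: [-0.6, 0.3, 0.2]
width: 0.803
grip_force: 0.0
```

Run:
```python
from plan import *
plan([(432.1,17.9,5,1.171,30)],36)
```

```text
at [430.7  17.7  64.7] phi 1.171 tilt [ 0.0023 -0.0008] t 22.12 w 0.803 F [-0.6  0.3  0.2] grip 0.0
 turn 1x dr z -0.0
 move 2x dp [-0.0042, 0.0024, 0.1992]
```

Request:
step_arm:
  motion:
    - {"dr": [0,0,0],"delta_pos": [0,0,0.14],"claw": 0.8}
    - {"dr": [0,0,0],"delta_pos": [0,0,0.14],"claw": 0.8}
    - {"dr": [0,0,0],"delta_pos": [0,0,0.08],"claw": 0.8}
    - {"dr": [0,0,0],"delta_pos": [0,0,0.037],"claw": 0.7}
    - {"dr": [0,0,0],"delta_pos": [0,0,0],"claw": 0.6}
    - {"dr": [0,0,0],"delta_pos": [0,0,0],"claw": 0.2}
    - {"dr": [0,0,0],"delta_pos": [0,0,0],"claw": 0.2}
    - {"dr": [0,0,0],"delta_pos": [0,0,0],"claw": 0.2}

```text
time_s: 22.78
position: [432.1, 17.7, 7.2]
eef_rot: [0.199, 0.98, 0.0, 0.001]
wrist_force: [-2.1, 0.3, 9.3]
width: 0.458
grip_force: 59.3
```

Request:
step_arm:
  motion:
    - {"dr": [0,0,0],"delta_pos": [0,0,0],"claw": 0.2}
    - {"dr": [0,0,0],"delta_pos": [0,0,-0.1],"claw": 0.2}
    - {"dr": [0,0,0],"delta_pos": [0,0,-0.2],"claw": 0.2}
    - {"dr": [0,0,0],"delta_pos": [0,0,-0.2],"claw": 0.2}
    - {"dr": [0,0,0],"delta_pos": [0,0,-0.24],"claw": 0.2}
    - {"dr": [0,0,0],"delta_pos": [0,0,-0.24],"claw": 0.2}
    - {"dr": [0,0,0],"delta_pos": [0,0,-0.24],"claw": 0.2}
    - {"dr": [0,0,0],"delta_pos": [0,0,-0.16],"claw": 0.2}

```text
time_s: 23.45
position: [431.6, 17.7, 217.1]
eef_rot: [0.199, 0.98, 0.0, 0.003]
wrist_force: [0.9, 0.4, -2.0]
width: 0.458
grip_force: 61.5
```

Request:
step_arm:
  motion:
    - {"dr": [0,0,-0.0165],"delta_pos": [0,0,0],"claw": 0.2}
    - {"dr": [0,0,-0.0165],"delta_pos": [0,0,0],"claw": 0.2}
    - {"dr": [0,0,-0.0165],"delta_pos": [0,0,0],"claw": 0.2}
    - {"dr": [0,0,-0.0165],"delta_pos": [0,0,0],"claw": 0.2}
    - {"dr": [0,0,-0.0165],"delta_pos": [0,0,0],"claw": 0.2}
    - {"dr": [0,0,0],"delta_pos": [-0.2308,0.016,0],"claw": 0.2}
    - {"dr": [0,0,0],"delta_pos": [-0.2308,0.016,0],"claw": 0.2}
    - {"dr": [0,0,0],"delta_pos": [-0.2308,0.016,0],"claw": 0.2}

```text
time_s: 24.12
position: [534.6, 37.5, 214.2]
eef_rot: [-0.059, 0.998, -0.0, 0.001]
wrist_force: [0.0, -0.1, -1.8]
width: 0.455
grip_force: 61.5
```

Request:
step_arm:
  motion:
    - {"dr": [0,0,0],"delta_pos": [-0.2308,0.016,0],"claw": 0.2}
    - {"dr": [0,0,0],"delta_pos": [-0.2308,0.016,0],"claw": 0.2}
    - {"dr": [0,0,0],"delta_pos": [-0.2308,0.016,0],"claw": 0.2}
    - {"dr": [0,0,0],"delta_pos": [0,0,0],"claw": 0.2}
    - {"dr": [0,0,0],"delta_pos": [0,0,0],"claw": 0.2}
    - {"dr": [0,0,0],"delta_pos": [0,0,0],"claw": 0.2}

```text
time_s: 24.62
position: [634.9, 56.5, 213.1]
eef_rot: [-0.059, 0.998, -0.0, -0.0]
wrist_force: [0.2, -0.8, -1.5]
width: 0.456
grip_force: 61.5
```

Run:
```python
from plan import *
plan([(636.7,56.6,142.5,1.688,30)],38)
```

```text
at [634.9  56.5 213.1] phi 1.689 tilt [ 0.0002 -0.    ] t 24.62 w 0.456 F [ 0.2 -0.8 -1.5] grip 61.5
 turn 1x dr z 0.0002
 move 3x dp [-0.0039, -0.0003, 0.1569]
```

Request:
step_arm:
  motion:
    - {"dr": [0,0,0],"delta_pos": [-0.012,0,0.16],"claw": 0.2}
    - {"dr": [0,0,0],"delta_pos": [0,0,0.16],"claw": 0.2}
    - {"dr": [0,0,0],"delta_pos": [0,0,0.1],"claw": 0.2}
    - {"dr": [0,0,0],"delta_pos": [0,0,0.03],"claw": 0.2}
    - {"dr": [0,0,0],"delta_pos": [0,0,0],"claw": 0.2}
    - {"dr": [0,0,0],"delta_pos": [0,0,0.012],"claw": 0.2}
    - {"dr": [0,0,0],"delta_pos": [0,0,0.01],"claw": 0.2}

```text
time_s: 25.2
position: [638.0, 56.7, 143.3]
eef_rot: [-0.059, 0.998, -0.0, 0.001]
wrist_force: [-0.2, -0.1, -3.1]
width: 0.451
grip_force: 61.5
```

Request:
step_arm:
  motion:
    - {"dr": [0,0,0],"delta_pos": [0,0,0],"claw": 0.5}
    - {"dr": [0,0,0],"delta_pos": [0,0,0],"claw": 0.62}
    - {"dr": [0,0,0],"delta_pos": [0,0,0],"claw": 0.65}
    - {"dr": [0,0,0],"delta_pos": [0,0,-0.1],"claw": 0.65}
    - {"dr": [0,0,0],"delta_pos": [0,0,-0.2],"claw": 0.65}
    - {"dr": [0,0,0],"delta_pos": [0,0,-0.2],"claw": 0.65}
    - {"dr": [0,0,0],"delta_pos": [0,0,0],"claw": 0.65}

```text
time_s: 25.78
position: [639.9, 56.9, 223.2]
eef_rot: [-0.059, 0.998, -0.0, 0.005]
wrist_force: [0.4, -0.4, 1.0]
width: 0.644
grip_force: 0.0
```

Request:
step_arm:
  motion:
    - {"dr": [0,0,-0.0192],"delta_pos": [0,0,0],"claw": 0.8}
    - {"dr": [0,0,-0.0192],"delta_pos": [0,0,0],"claw": 0.8}
    - {"dr": [0,0,-0.0192],"delta_pos": [0,0,0],"claw": 0.8}
    - {"dr": [0,0,0],"delta_pos": [0,0,0],"claw": 0.8}

```text
time_s: 26.12
position: [637.6, 56.8, 216.9]
eef_rot: [-0.241, 0.971, -0.0, 0.0]
wrist_force: [0.7, 0.5, -0.4]
width: 0.801
grip_force: 0.0
```

Run:
```python
from plan import *
plan([(426,-98.2,215,None),(426,-98.2,65,None,35),(426,-98.2,5,None,20),(426,-98.2,215,None,35),(561.3,47.8,215,1.688,36)],36)
```

```text
at [637.6  56.8 216.9] phi 2.057 tilt [-0.0006 -0.0003] t 26.12 w 0.801 F [ 0.7  0.5 -0.4] grip 0.0
 move 8x dp [0.2162, -0.0319, 0.0016]
 move 5x dp [0.0, 0.0, 0.2]
 move 3x dp [0.0001, 0.0001, 0.1333]
 move 6x dp [-0.0, -0.0, -0.2333]
 turn 4x dr z 0.0147
 move 6x dp [-0.1682, 0.1437, -0.0]
```

Request:
step_arm:
  motion:
    - {"dr": [0,0,0],"delta_pos": [0.2162,-0.032,0],"claw": 0.8}
    - {"dr": [0,0,0],"delta_pos": [0.2162,-0.032,0],"claw": 0.8}
    - {"dr": [0,0,0],"delta_pos": [0.2162,-0.032,0],"claw": 0.8}
    - {"dr": [0,0,0],"delta_pos": [0.2162,-0.032,0],"claw": 0.8}
    - {"dr": [0,0,0],"delta_pos": [0.2162,-0.032,0],"claw": 0.8}
    - {"dr": [0,0,0],"delta_pos": [0.2162,-0.032,0],"claw": 0.8}
    - {"dr": [0,0,0],"delta_pos": [0.2162,-0.032,0],"claw": 0.8}
    - {"dr": [0,0,0],"delta_pos": [0.2162,-0.032,0],"claw": 0.8}

```text
time_s: 26.78
position: [423.9, -97.8, 216.8]
eef_rot: [-0.236, 0.972, -0.0, 0.0]
wrist_force: [0.4, -0.6, 0.5]
width: 0.798
grip_force: 0.0
```

Request:
step_arm:
  motion:
    - {"dr": [0,0,0],"delta_pos": [0,0,0.2],"claw": 0.8}
    - {"dr": [0,0,0],"delta_pos": [0,0,0.2],"claw": 0.8}
    - {"dr": [0,0,0],"delta_pos": [0,0,0.2],"claw": 0.8}
    - {"dr": [0,0,0],"delta_pos": [0,0,0.2],"claw": 0.8}
    - {"dr": [0,0,0],"delta_pos": [0,0,0.2],"claw": 0.8}
    - {"dr": [0,0,0],"delta_pos": [0,0,0],"claw": 0.8}
    - {"dr": [0,0,0],"delta_pos": [0,0,0],"claw": 0.8}

```text
time_s: 27.37
position: [424.7, -97.0, 66.4]
eef_rot: [-0.236, 0.972, 0.001, -0.001]
wrist_force: [-1.1, 0.3, -0.4]
width: 0.8
grip_force: 0.0
```

Run:
```python
from plan import *
plan([(426,-98.2,5,2.051,30)],36)
```

```text
at [424.7 -97.   66.4] phi 2.048 tilt [0.0016 0.0017] t 27.37 w 0.8 F [-1.1  0.3 -0.4] grip 0.0
 turn 1x dr z -0.0004
 move 3x dp [-0.0013, -0.0036, 0.1365]
```

Request:
step_arm:
  motion:
    - {"dr": [0,0,0],"delta_pos": [0,0,0.14],"claw": 0.8}
    - {"dr": [0,0,0],"delta_pos": [0,0,0.14],"claw": 0.8}
    - {"dr": [0,0,0],"delta_pos": [0,0,0.09],"claw": 0.8}
    - {"dr": [0,0,0],"delta_pos": [0,0,0.04],"claw": 0.7}
    - {"dr": [0,0,0],"delta_pos": [0,0,0],"claw": 0.6}
    - {"dr": [0,0,0],"delta_pos": [0,0,0],"claw": 0.2}
    - {"dr": [0,0,0],"delta_pos": [0,0,0],"claw": 0.2}
    - {"dr": [0,0,0],"delta_pos": [0,0,0],"claw": 0.2}

```text
time_s: 28.03
position: [426.2, -97.5, 7.0]
eef_rot: [-0.238, 0.971, -0.001, 0.001]
wrist_force: [-1.1, -0.3, 7.1]
width: 0.458
grip_force: 59.4
```

Request:
step_arm:
  motion:
    - {"dr": [0,0,0],"delta_pos": [0,0,0],"claw": 0.2}
    - {"dr": [0,0,0],"delta_pos": [0,0,-0.1],"claw": 0.2}
    - {"dr": [0,0,0],"delta_pos": [0,0,-0.2],"claw": 0.2}
    - {"dr": [0,0,0],"delta_pos": [0,0,-0.2],"claw": 0.2}
    - {"dr": [0,0,0],"delta_pos": [0,0,-0.24],"claw": 0.2}
    - {"dr": [0,0,0],"delta_pos": [0,0,-0.24],"claw": 0.2}
    - {"dr": [0,0,0],"delta_pos": [0,0,-0.24],"claw": 0.2}
    - {"dr": [0,0,0],"delta_pos": [0,0,-0.16],"claw": 0.2}

```text
time_s: 28.7
position: [425.6, -97.3, 216.9]
eef_rot: [-0.238, 0.971, -0.001, 0.002]
wrist_force: [1.0, -0.6, -1.3]
width: 0.455
grip_force: 61.5
```

Request:
step_arm:
  motion:
    - {"dr": [0,0,0.0191],"delta_pos": [0,0,0],"claw": 0.2}
    - {"dr": [0,0,0.0191],"delta_pos": [0,0,0],"claw": 0.2}
    - {"dr": [0,0,0.0191],"delta_pos": [0,0,0],"claw": 0.2}
    - {"dr": [0,0,0],"delta_pos": [-0.1682,0.1437,0],"claw": 0.2}
    - {"dr": [0,0,0],"delta_pos": [-0.1682,0.1437,0],"claw": 0.2}
    - {"dr": [0,0,0],"delta_pos": [-0.1682,0.1437,0],"claw": 0.2}
    - {"dr": [0,0,0],"delta_pos": [-0.1682,0.1437,0],"claw": 0.2}
    - {"dr": [0,0,0],"delta_pos": [-0.1682,0.1437,0],"claw": 0.2}

```text
time_s: 29.37
position: [538.2, 26.4, 213.8]
eef_rot: [-0.06, 0.998, -0.0, 0.001]
wrist_force: [-0.2, -0.1, -0.9]
width: 0.455
grip_force: 61.5
```

Request:
step_arm:
  motion:
    - {"dr": [0,0,0],"delta_pos": [-0.1682,0.1437,0],"claw": 0.2}
    - {"dr": [0,0,0],"delta_pos": [0,0,0],"claw": 0.2}
    - {"dr": [0,0,0],"delta_pos": [0,0,0],"claw": 0.2}
    - {"dr": [0,0,0],"delta_pos": [0,0,0],"claw": 0.2}

```text
time_s: 29.7
position: [559.3, 49.2, 212.9]
eef_rot: [-0.06, 0.998, -0.0, 0.0]
wrist_force: [0.2, 0.1, -2.2]
width: 0.455
grip_force: 61.5
```

Run:
```python
from plan import *
plan([(561.3,47.8,142.5,1.688,30)],38)
```

```text
at [559.3  49.2 212.9] phi 1.691 tilt [-0.0002 -0.0002] t 29.7 w 0.455 F [ 0.2  0.1 -2.2] grip 61.5
 turn 1x dr z 0.0005
 move 3x dp [-0.004, -0.0037, 0.1564]
```

Request:
step_arm:
  motion:
    - {"dr": [0,0,0],"delta_pos": [-0.012,-0.01,0.16],"claw": 0.2}
    - {"dr": [0,0,0],"delta_pos": [0,0,0.16],"claw": 0.2}
    - {"dr": [0,0,0],"delta_pos": [0,0,0.1],"claw": 0.2}
    - {"dr": [0,0,0],"delta_pos": [0,0,0.03],"claw": 0.2}
    - {"dr": [0,0,0],"delta_pos": [0,0,0],"claw": 0.2}
    - {"dr": [0,0,0],"delta_pos": [0,0,0.012],"claw": 0.2}
    - {"dr": [0,0,0],"delta_pos": [0,0,0.012],"claw": 0.2}

```text
time_s: 30.28
position: [562.4, 47.8, 142.4]
eef_rot: [-0.06, 0.998, -0.0, 0.001]
wrist_force: [0.2, -0.1, -3.0]
width: 0.458
grip_force: 61.5
```

Request:
step_arm:
  motion:
    - {"dr": [0,0,0],"delta_pos": [0,0,0],"claw": 0.5}
    - {"dr": [0,0,0],"delta_pos": [0,0,0],"claw": 0.62}
    - {"dr": [0,0,0],"delta_pos": [0,0,0],"claw": 0.65}
    - {"dr": [0,0,0],"delta_pos": [0,0,-0.1],"claw": 0.65}
    - {"dr": [0,0,0],"delta_pos": [0,0,-0.2],"claw": 0.65}
    - {"dr": [0,0,0],"delta_pos": [0,0,-0.25],"claw": 0.65}
    - {"dr": [0,0,0],"delta_pos": [0,0,-0.25],"claw": 0.65}
    - {"dr": [0,0,0],"delta_pos": [0,0,-0.2],"claw": 0.65}

```text
time_s: 30.95
position: [562.1, 48.2, 294.4]
eef_rot: [-0.06, 0.998, -0.0, 0.001]
wrist_force: [0.3, -0.8, -0.7]
width: 0.649
grip_force: 0.0
```

Run:
```python
from plan import *
T2=lambda u:(np.float64(u)+.5)/5-.5+[265,140]
S2=lambda u:(np.float64(u)+.5)/5-.5+[145,160]
X=onz("scene",S2([[72,322],[220,312],[257,551],[95,562]]),8); print("lever plate",X.round(0).tolist(), np.arctan2(*(X[2]-X[1])[1::-1]).round(3),np.arctan2(*(X[3]-X[0])[1::-1]).round(3))
X=onz("top",T2([[285,145],[265,385],[395,402],[405,240]]),8);print(np.arctan2(*(X[0]-X[1])[1::-1]).round(3),np.arctan2(*(X[3]-X[2])[1::-1]).round(3),X.round(0).tolist())
X=[tri(S2(a),T2(b)).round(1) for a,b in(([325,250],[78,240]),([420,228],[80,327]))]
print("pedal corners scene@77",onz("scene",S2([[325,250],[420,228],[460,322],[360,350]]),77).round(0).tolist(),"top",onz("top",T2([[78,240],[172,240],[180,325],[80,327]]),77).round(0).tolist())
brass(z=22)
plan([(549.5,-370,290,1.466)],38)
```

```text
lever plate [[418.0, -399.0, 8.0], [448.0, -304.0, 8.0], [631.0, -330.0, 8.0], [601.0, -426.0, 8.0]] -0.139 -0.147
-0.093 -0.079 [[626.0, -326.0, 8.0], [444.0, -309.0, 8.0], [432.0, -406.0, 8.0], [554.0, -416.0, 8.0]]
pedal corners scene@77 [[475.0, -231.0, 77.0], [481.0, -168.0, 77.0], [561.0, -167.0, 77.0], [558.0, -233.0, 77.0]] top [[543.0, -164.0, 77.0], [544.0, -232.0, 77.0], [481.0, -238.0, 77.0], [479.0, -165.0, 77.0]]
brass [131.9 219.6] [126, 214, 13, 12, 130] [[425.9, 382.8, 22.0]]
brass [ 51.  368.2] [8, 353, 87, 31, 2620] [[-104.6, 648.9, 22.0]]
at [563.9  48.2 299.9] phi 1.691 tilt [-0.0104 -0.0012] t 31.0 w 0.654 F [0.1 0.4 6.1] grip 0.0
 turn 2x dr z 0.0179
 move 12x dp [-0.0163, -0.2319, 0.0055]
```

Request:
step_arm:
  motion:
    - {"dr": [0,0,0.0187],"delta_pos": [0,0,0],"claw": 0.8}
    - {"dr": [0,0,0.0187],"delta_pos": [0,0,0],"claw": 0.8}
    - {"dr": [0,0,0],"delta_pos": [-0.014,-0.232,0],"claw": 0.8}
    - {"dr": [0,0,0],"delta_pos": [-0.014,-0.232,0],"claw": 0.8}
    - {"dr": [0,0,0],"delta_pos": [-0.014,-0.232,0],"claw": 0.8}
    - {"dr": [0,0,0],"delta_pos": [-0.014,-0.232,0],"claw": 0.8}
    - {"dr": [0,0,0],"delta_pos": [-0.014,-0.232,0],"claw": 0.8}
    - {"dr": [0,0,0],"delta_pos": [-0.014,-0.232,0],"claw": 0.8}

```text
time_s: 31.67
position: [550.2, -162.4, 291.2]
eef_rot: [0.057, 0.998, -0.0, 0.0]
wrist_force: [0.9, 0.2, 0.1]
width: 0.798
grip_force: 0.0
```

Request:
step_arm:
  motion:
    - {"dr": [0,0,0],"delta_pos": [-0.014,-0.232,0],"claw": 0.8}
    - {"dr": [0,0,0],"delta_pos": [-0.014,-0.232,0],"claw": 0.8}
    - {"dr": [0,0,0],"delta_pos": [-0.014,-0.232,0],"claw": 0.8}
    - {"dr": [0,0,0],"delta_pos": [-0.014,-0.232,0],"claw": 0.8}
    - {"dr": [0,0,0],"delta_pos": [-0.014,-0.232,0],"claw": 0.8}
    - {"dr": [0,0,0],"delta_pos": [0,0,0],"claw": 0.8}
    - {"dr": [0,0,0],"delta_pos": [0,0,0],"claw": 0.8}

```text
time_s: 32.25
position: [540.5, -336.2, 290.5]
eef_rot: [0.059, 0.998, 0.0, -0.0]
wrist_force: [0.7, 0.5, 0.0]
width: 0.802
grip_force: 0.0
```

Run:
```python
from plan import *
s=imaging.snapshot("scene")
a=cv2.resize(s[90:250,255:395,::-1],None,fx=3,fy=3,interpolation=2); b=cv2.resize(s[90:270,130:245,::-1],None,fx=3,fy=3,interpolation=2)
o=np.zeros((540,800,3),np.uint8); o[:480,:420]=a; o[:540,430:430+345]=b
cv2.imwrite("pics/s10.png",o)
brass(z=22)
plan([(549.5,-370,290,1.456)],38)
```

```text
brass [131.9 219.8] [126, 214, 13, 13, 134] [[425.2, 382.8, 22.0]]
brass [ 51.1 368.2] [8, 353, 87, 31, 2628] [[-104.4, 648.5, 22.0]]
at [ 541.  -334.2  290.9] phi 1.456 tilt [0.0001 0.0003] t 32.35 w 0.801 F [0.  0.  0.4] grip 0.0
 turn 1x dr z 0.0
 move 1x dp [-0.0836, -0.2304, 0.0062]
```

View pics/s10.png

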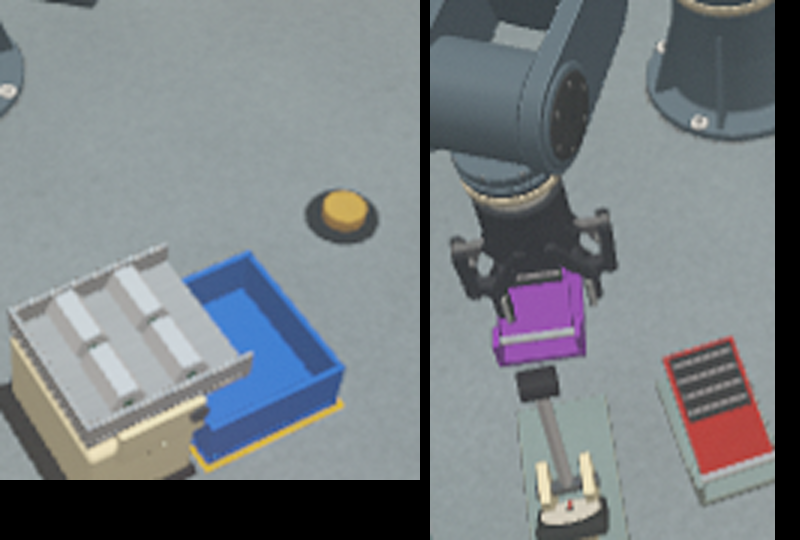

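The left half shows all four samples in a 2x2 on the tray at (75,318), (115,370), (140,290) and (180,345), parallel to the hinge, with bin and disc in place. The right half shows the knob at (538,384), with the gripper beside it. Now the lever.

Request:
step_arm:
  motion:
    - {"dr": [0,0,0],"delta_pos": [-0.0836,-0.2304,0],"claw": 0.8}
    - {"dr": [0,0,0],"delta_pos": [0,0,0],"claw": 0.8}
    - {"dr": [0,0,0],"delta_pos": [0,0,0],"claw": 0.8}
    - {"dr": [0,0,0],"delta_pos": [0,0,0],"claw": 0.8}

```text
time_s: 32.68
position: [549.7, -369.4, 291.1]
eef_rot: [0.057, 0.998, 0.0, -0.0]
wrist_force: [0.2, 0.3, 0.8]
width: 0.803
grip_force: 0.0
```

Run:
```python
from plan import *
plan([(549.5,-370,189,1.456,30)],38)
im=imaging.snapshot("scene").astype(int)
r=im[205:230,150:182]; m=(r.max(2)<70).astype(np.uint8); k,l,st,c=cv2.connectedComponentsWithStats(m)
print([(st[i].tolist(),(c[i]+[150,205]).round(1).tolist()) for i in range(1,k) if st[i,4]>15], "expected", proj("scene",[549.5,-370,207.5]).round(1))
```

```text
at [ 549.7 -369.4  291.1] phi 1.457 tilt [0.     0.0003] t 32.68 w 0.803 F [0.2 0.3 0.8] grip 0.0
 turn 1x dr z 0.0002
 move 4x dp [0.0003, -0.001, 0.1701]
[([9, 7, 14, 12, 63], [166.1, 218.2])] expected [[165.3 217.3]]
```

Request:
step_arm:
  motion:
    - {"dr": [0,0,0],"delta_pos": [0,0,0.1],"claw": 0.8}
    - {"dr": [0,0,0],"delta_pos": [0,0,0.2],"claw": 0.8}
    - {"dr": [0,0,0],"delta_pos": [0,0,0.2],"claw": 0.8}
    - {"dr": [0,0,0],"delta_pos": [0,0,0.12],"claw": 0.8}
    - {"dr": [0,0,0],"delta_pos": [0,0,0.06],"claw": 0.8}
    - {"dr": [0,0,0],"delta_pos": [0,0,0],"claw": 0.7}
    - {"dr": [0,0,0],"delta_pos": [0,0,0],"claw": 0.6}
    - {"dr": [0,0,0],"delta_pos": [0,0,0],"claw": 0.5}

```text
time_s: 33.4
position: [550.2, -370.8, 190.9]
eef_rot: [0.057, 0.998, -0.001, 0.001]
wrist_force: [-0.1, 0.5, 0.5]
width: 0.505
grip_force: 0.0
```

Request:
step_arm:
  motion:
    - {"dr": [0,0,0],"delta_pos": [0,0,0],"claw": 0.4}
    - {"dr": [0,0,0],"delta_pos": [0,0,0],"claw": 0.2}
    - {"dr": [0,0,0],"delta_pos": [0,0,0],"claw": 0.2}
    - {"dr": [0,0,0],"delta_pos": [0,0,0],"claw": 0.2}

```text
time_s: 33.73
position: [550.3, -369.5, 191.2]
eef_rot: [0.057, 0.998, 0.0, 0.001]
wrist_force: [-0.2, 9.7, 7.6]
width: 0.416
grip_force: 59.8
```

Run:
```python
from plan import *
plan([])
th=.17+np.r_[0:.975:.0493]
for i in range(len(th)-1): print([round(np.sin(th[i+1])-np.sin(th[i]),3),round(np.cos(th[i])-np.cos(th[i+1]),3)],end=' ')
```

```text
at [ 550.3 -369.5  191.2] phi 1.456 tilt [-0.0021  0.0011] t 33.73 w 0.416 F [-0.2  9.7  7.6] grip 59.8
[np.float64(0.048), np.float64(0.01)] [np.float64(0.048), np.float64(0.012)] [np.float64(0.047), np.float64(0.014)] [np.float64(0.046), np.float64(0.017)] [np.float64(0.046), np.float64(0.019)] [np.float64(0.045), np.float64(0.021)] [np.float64(0.043), np.float64(0.023)] [np.float64(0.042), np.float64(0.025)] [np.float64(0.041), np.float64(0.027)] [np.float64(0.04), np.float64(0.029)] [np.float64(0.038), np.float64(0.031)] [np.float64(0.037), np.float64(0.033)] [np.float64(0.035), np.float64(0.035)] [np.float64(0.033), np.float64(0.037)] [np.float64(0.031), np.float64(0.038)] [np.float64(0.029), np.float64(0.04)] [np.float64(0.027), np.float64(0.041)] [np.float64(0.025), np.float64(0.042)] [np.float64(0.023), np.float64(0.044)]
```

Request:
step_arm:
  motion:
    - {"dr": [0,0,0],"delta_pos": [0,0.01,0],"claw": 0.2}
    - {"dr": [0,0,0],"delta_pos": [0.048,0,0.01],"claw": 0.2}
    - {"dr": [0,0,0],"delta_pos": [0.048,0,0.012],"claw": 0.2}
    - {"dr": [0,0,0],"delta_pos": [0.047,0,0.014],"claw": 0.2}
    - {"dr": [0,0,0],"delta_pos": [0.046,0,0.017],"claw": 0.2}

```text
time_s: 34.15
position: [522.1, -365.7, 183.4]
eef_rot: [0.057, 0.998, -0.0, 0.002]
wrist_force: [2.0, 5.9, 9.7]
width: 0.415
grip_force: 60.5
```

Request:
step_arm:
  motion:
    - {"dr": [0,0,0],"delta_pos": [0.046,0,0.019],"claw": 0.2}
    - {"dr": [0,0,0],"delta_pos": [0.045,0,0.021],"claw": 0.2}
    - {"dr": [0,0,0],"delta_pos": [0.043,0,0.023],"claw": 0.2}
    - {"dr": [0,0,0],"delta_pos": [0.042,0,0.025],"claw": 0.2}
    - {"dr": [0,0,0],"delta_pos": [0.041,0,0.027],"claw": 0.2}

```text
time_s: 34.57
position: [489.6, -361.3, 165.8]
eef_rot: [0.058, 0.998, 0.0, 0.001]
wrist_force: [1.4, 9.5, 11.1]
width: 0.414
grip_force: 60.6
```

```bash
python3 -c "
from plan import *
plan([])"
```

```text
at [ 489.6 -361.3  165.8] phi 1.456 tilt [-0.0027  0.0006] t 34.57 w 0.414 F [ 1.4  9.5 11.1] grip 60.6
```

Request:
step_arm:
  motion:
    - {"dr": [0,0,0],"delta_pos": [0.04,0.004,0.029],"claw": 0.2}
    - {"dr": [0,0,0],"delta_pos": [0.038,0.003,0.031],"claw": 0.2}
    - {"dr": [0,0,0],"delta_pos": [0.037,0.003,0.033],"claw": 0.2}
    - {"dr": [0,0,0],"delta_pos": [0.035,0.002,0.035],"claw": 0.2}
    - {"dr": [0,0,0],"delta_pos": [0.033,0.002,0.037],"claw": 0.2}
    - {"dr": [0,0,0],"delta_pos": [0.031,0.002,0.038],"claw": 0.2}

```text
time_s: 35.07
position: [457.9, -356.9, 135.3]
eef_rot: [0.058, 0.998, -0.001, 0.002]
wrist_force: [0.6, -1.3, 9.1]
width: 0.411
grip_force: 60.4
```

Request:
step_arm:
  motion:
    - {"dr": [0,0,0],"delta_pos": [0.029,0.002,0.04],"claw": 0.2}
    - {"dr": [0,0,0],"delta_pos": [0.027,0.002,0.041],"claw": 0.2}
    - {"dr": [0,0,0],"delta_pos": [0.025,0.002,0.042],"claw": 0.2}

```text
time_s: 35.32
position: [445.8, -355.2, 116.9]
eef_rot: [0.058, 0.998, -0.002, 0.001]
wrist_force: [-1.9, -3.3, 9.9]
width: 0.413
grip_force: 60.6
```

```bash
python3 -c "
from plan import *
plan([])"
```

```text
at [ 445.8 -355.2  116.9] phi 1.455 tilt [-0.0032 -0.0032] t 35.32 w 0.413 F [-1.9 -3.3  9.9] grip 60.6
```

Request:
step_arm:
  motion:
    - {"dr": [0,0,0],"delta_pos": [0.016,0,0.028],"claw": 0.2}
    - {"dr": [0,0,0],"delta_pos": [0.013,0,0.028],"claw": 0.2}
    - {"dr": [0,0,0],"delta_pos": [0.006,0,0.012],"claw": 0.2}
    - {"dr": [0,0,0],"delta_pos": [0,0,0],"claw": 0.2}
    - {"dr": [0,0,0],"delta_pos": [0,0,0],"claw": 0.2}

```text
time_s: 35.73
position: [441.2, -354.7, 107.9]
eef_rot: [0.058, 0.998, -0.002, 0.002]
wrist_force: [-5.0, 0.5, 21.1]
width: 0.412
grip_force: 62.0
```

```bash
python3 -c "
from plan import *
plan([])"
```

```text
at [ 441.2 -354.7  107.9] phi 1.455 tilt [-0.0042 -0.0033] t 35.73 w 0.412 F [-5.   0.5 21.1] grip 62.0
```

The force has risen to 21 N at about 0.955 rad, so the lever is at its stop. I'll hold it for over five seconds.

Request:
step_arm:
  motion:
    - {"dr": [0,0,0],"delta_pos": [0.001,0,0.004],"claw": 0.2}
    - {"dr": [0,0,0],"delta_pos": [0,0,0],"claw": 0.2}
    - {"dr": [0,0,0],"delta_pos": [0,0,0],"claw": 0.2}
    - {"dr": [0,0,0],"delta_pos": [0,0,0],"claw": 0.2}
    - {"dr": [0,0,0],"delta_pos": [0,0,0],"claw": 0.2}
    - {"dr": [0,0,0],"delta_pos": [0,0,0],"claw": 0.2}
    - {"dr": [0,0,0],"delta_pos": [0,0,0],"claw": 0.2}
    - {"dr": [0,0,0],"delta_pos": [0,0,0],"claw": 0.2}

```text
time_s: 36.4
position: [441.2, -354.7, 107.6]
eef_rot: [0.058, 0.998, -0.002, 0.002]
wrist_force: [-5.5, 2.4, 24.4]
width: 0.415
grip_force: 62.3
```

Request:
step_arm:
  motion:
    - {"dr": [0,0,0],"delta_pos": [0,0,0],"claw": 0.2}
    - {"dr": [0,0,0],"delta_pos": [0,0,0],"claw": 0.2}
    - {"dr": [0,0,0],"delta_pos": [0,0,0],"claw": 0.2}
    - {"dr": [0,0,0],"delta_pos": [0,0,0],"claw": 0.2}
    - {"dr": [0,0,0],"delta_pos": [0,0,0],"claw": 0.2}
    - {"dr": [0,0,0],"delta_pos": [0,0,0],"claw": 0.2}
    - {"dr": [0,0,0],"delta_pos": [0,0,0],"claw": 0.2}
    - {"dr": [0,0,0],"delta_pos": [0,0,0],"claw": 0.2}

```text
time_s: 37.07
position: [441.2, -354.7, 107.6]
eef_rot: [0.058, 0.998, -0.002, 0.002]
wrist_force: [-5.3, 1.3, 23.9]
width: 0.412
grip_force: 62.3
```

Request:
step_arm:
  motion:
    - {"dr": [0,0,0],"delta_pos": [0,0,0],"claw": 0.2}
    - {"dr": [0,0,0],"delta_pos": [0,0,0],"claw": 0.2}
    - {"dr": [0,0,0],"delta_pos": [0,0,0],"claw": 0.2}
    - {"dr": [0,0,0],"delta_pos": [0,0,0],"claw": 0.2}
    - {"dr": [0,0,0],"delta_pos": [0,0,0],"claw": 0.2}
    - {"dr": [0,0,0],"delta_pos": [0,0,0],"claw": 0.2}
    - {"dr": [0,0,0],"delta_pos": [0,0,0],"claw": 0.2}
    - {"dr": [0,0,0],"delta_pos": [0,0,0],"claw": 0.2}

```text
time_s: 37.73
position: [441.2, -354.7, 107.6]
eef_rot: [0.058, 0.998, -0.002, 0.002]
wrist_force: [-4.9, 2.0, 23.9]
width: 0.411
grip_force: 62.3
```

Request:
step_arm:
  motion:
    - {"dr": [0,0,0],"delta_pos": [0,0,0],"claw": 0.2}
    - {"dr": [0,0,0],"delta_pos": [0,0,0],"claw": 0.2}
    - {"dr": [0,0,0],"delta_pos": [0,0,0],"claw": 0.2}
    - {"dr": [0,0,0],"delta_pos": [0,0,0],"claw": 0.2}
    - {"dr": [0,0,0],"delta_pos": [0,0,0],"claw": 0.2}
    - {"dr": [0,0,0],"delta_pos": [0,0,0],"claw": 0.2}
    - {"dr": [0,0,0],"delta_pos": [0,0,0],"claw": 0.2}
    - {"dr": [0,0,0],"delta_pos": [0,0,0],"claw": 0.2}

```text
time_s: 38.4
position: [441.2, -354.7, 107.6]
eef_rot: [0.058, 0.998, -0.002, 0.002]
wrist_force: [-5.3, 2.1, 24.4]
width: 0.413
grip_force: 62.3
```

Request:
step_arm:
  motion:
    - {"dr": [0,0,0],"delta_pos": [0,0,0],"claw": 0.2}
    - {"dr": [0,0,0],"delta_pos": [0,0,0],"claw": 0.2}
    - {"dr": [0,0,0],"delta_pos": [0,0,0],"claw": 0.2}
    - {"dr": [0,0,0],"delta_pos": [0,0,0],"claw": 0.2}
    - {"dr": [0,0,0],"delta_pos": [0,0,0],"claw": 0.2}
    - {"dr": [0,0,0],"delta_pos": [0,0,0],"claw": 0.2}
    - {"dr": [0,0,0],"delta_pos": [0,0,0],"claw": 0.2}
    - {"dr": [0,0,0],"delta_pos": [0,0,0],"claw": 0.2}

```text
time_s: 39.07
position: [441.2, -354.7, 107.6]
eef_rot: [0.058, 0.998, -0.002, 0.002]
wrist_force: [-5.3, 1.3, 23.9]
width: 0.414
grip_force: 62.3
```

Request:
step_arm:
  motion:
    - {"dr": [0,0,0],"delta_pos": [0,0,0],"claw": 0.2}
    - {"dr": [0,0,0],"delta_pos": [0,0,0],"claw": 0.2}
    - {"dr": [0,0,0],"delta_pos": [0,0,0],"claw": 0.2}
    - {"dr": [0,0,0],"delta_pos": [0,0,0],"claw": 0.2}
    - {"dr": [0,0,0],"delta_pos": [0,0,0],"claw": 0.2}
    - {"dr": [0,0,0],"delta_pos": [0,0,0],"claw": 0.2}
    - {"dr": [0,0,0],"delta_pos": [0,0,0],"claw": 0.2}
    - {"dr": [0,0,0],"delta_pos": [0,0,0],"claw": 0.2}

```text
time_s: 39.73
position: [441.2, -354.7, 107.6]
eef_rot: [0.058, 0.998, -0.002, 0.002]
wrist_force: [-5.0, 2.0, 24.9]
width: 0.408
grip_force: 62.3
```

Request:
step_arm:
  motion:
    - {"dr": [0,0,0],"delta_pos": [0,0,0],"claw": 0.2}
    - {"dr": [0,0,0],"delta_pos": [0,0,0],"claw": 0.2}
    - {"dr": [0,0,0],"delta_pos": [0,0,0],"claw": 0.2}
    - {"dr": [0,0,0],"delta_pos": [0,0,0],"claw": 0.2}
    - {"dr": [0,0,0],"delta_pos": [0,0,0],"claw": 0.2}
    - {"dr": [0,0,0],"delta_pos": [0,0,0],"claw": 0.2}
    - {"dr": [0,0,0],"delta_pos": [0,0,0],"claw": 0.2}
    - {"dr": [0,0,0],"delta_pos": [0,0,0],"claw": 0.2}

```text
time_s: 40.4
position: [441.2, -354.7, 107.6]
eef_rot: [0.058, 0.998, -0.002, 0.002]
wrist_force: [-5.2, 1.8, 25.0]
width: 0.418
grip_force: 62.3
```

Request:
step_arm:
  motion:
    - {"dr": [0,0,0],"delta_pos": [0,0,0],"claw": 0.2}
    - {"dr": [0,0,0],"delta_pos": [0,0,0],"claw": 0.2}
    - {"dr": [0,0,0],"delta_pos": [0,0,0],"claw": 0.2}
    - {"dr": [0,0,0],"delta_pos": [0,0,0],"claw": 0.2}
    - {"dr": [0,0,0],"delta_pos": [0,0,0],"claw": 0.2}
    - {"dr": [0,0,0],"delta_pos": [0,0,0],"claw": 0.2}
    - {"dr": [0,0,0],"delta_pos": [0,0,0],"claw": 0.2}
    - {"dr": [0,0,0],"delta_pos": [0,0,0],"claw": 0.2}

```text
time_s: 41.07
position: [441.2, -354.7, 107.6]
eef_rot: [0.058, 0.998, -0.002, 0.002]
wrist_force: [-5.0, 1.6, 23.9]
width: 0.412
grip_force: 62.3
```

Request:
step_arm:
  motion:
    - {"dr": [0,0,0],"delta_pos": [0,0,0],"claw": 0.2}
    - {"dr": [0,0,0],"delta_pos": [0,0,0],"claw": 0.2}
    - {"dr": [0,0,0],"delta_pos": [0,0,0],"claw": 0.2}
    - {"dr": [0,0,0],"delta_pos": [0,0,0],"claw": 0.2}
    - {"dr": [0,0,0],"delta_pos": [0,0,0],"claw": 0.2}
    - {"dr": [0,0,0],"delta_pos": [0,0,0],"claw": 0.2}
    - {"dr": [0,0,0],"delta_pos": [0,0,0],"claw": 0.2}
    - {"dr": [0,0,0],"delta_pos": [0,0,0],"claw": 0.2}

```text
time_s: 41.73
position: [441.2, -354.7, 107.6]
eef_rot: [0.058, 0.998, -0.002, 0.002]
wrist_force: [-4.0, 2.1, 24.7]
width: 0.412
grip_force: 62.3
```

Run:
```python
from plan import *
plan([]); brass(z=22)
th=1.12-np.arange(0,41)*.95/40
for i in range(0,40,1): print([float(round(np.sin(th[i+1])-np.sin(th[i]),4)),float(round(np.cos(th[i])-np.cos(th[i+1]),4))],end=' ' if i%8<7 else '\n')
```

```text
at [ 441.2 -354.7  107.6] phi 1.456 tilt [-0.0044 -0.0035] t 41.73 w 0.412 F [-4.   2.1 24.7] grip 62.3
brass [131.6 211.4] [126, 206, 12, 12, 124] [[456.4, 385.0, 22.0]]
brass [ 51.1 368.2] [8, 353, 87, 31, 2628] [[-104.4, 648.6, 22.0]]
[-0.0106, -0.0213] [-0.0111, -0.021] [-0.0116, -0.0207] [-0.0121, -0.0204] [-0.0126, -0.0202] [-0.013, -0.0198] [-0.0135, -0.0195] [-0.014, -0.0192]
[-0.0144, -0.0189] [-0.0149, -0.0185] [-0.0153, -0.0182] [-0.0157, -0.0178] [-0.0161, -0.0174] [-0.0166, -0.017] [-0.017, -0.0166] [-0.0173, -0.0162]
[-0.0177, -0.0158] [-0.0181, -0.0154] [-0.0185, -0.0149] [-0.0188, -0.0145] [-0.0191, -0.0141] [-0.0195, -0.0136] [-0.0198, -0.0131] [-0.0201, -0.0127]
[-0.0204, -0.0122] [-0.0207, -0.0117] [-0.0209, -0.0112] [-0.0212, -0.0107] [-0.0215, -0.0102] [-0.0217, -0.0097] [-0.0219, -0.0092] [-0.0221, -0.0086]
[-0.0223, -0.0081] [-0.0225, -0.0076] [-0.0227, -0.007] [-0.0228, -0.0065] [-0.023, -0.0059] [-0.0231, -0.0054] [-0.0232, -0.0048] [-0.0234, -0.0043]
```

The hold is done. The disc has been knocked about 31 mm in +x on its pad and I'll mend that after the lever. First I ease the lever home slowly.

Request:
step_arm:
  motion:
    - {"dr": [0,0,0],"delta_pos": [-0.011,0,-0.021],"claw": 0.2}
    - {"dr": [0,0,0],"delta_pos": [-0.011,0,-0.021],"claw": 0.2}
    - {"dr": [0,0,0],"delta_pos": [-0.012,-0.001,-0.021],"claw": 0.2}
    - {"dr": [0,0,0],"delta_pos": [-0.012,0,-0.02],"claw": 0.2}
    - {"dr": [0,0,0],"delta_pos": [-0.0125,-0.001,-0.02],"claw": 0.2}
    - {"dr": [0,0,0],"delta_pos": [-0.013,0,-0.02],"claw": 0.2}
    - {"dr": [0,0,0],"delta_pos": [-0.0135,-0.001,-0.0195],"claw": 0.2}
    - {"dr": [0,0,0],"delta_pos": [-0.014,0,-0.019],"claw": 0.2}

```text
time_s: 42.45
position: [454.5, -356.3, 130.5]
eef_rot: [0.058, 0.998, -0.001, 0.0]
wrist_force: [-9.4, -1.2, 13.4]
width: 0.412
grip_force: 60.9
```

Request:
step_arm:
  motion:
    - {"dr": [0,0,0],"delta_pos": [-0.0144,-0.001,-0.019],"claw": 0.2}
    - {"dr": [0,0,0],"delta_pos": [-0.015,0,-0.0185],"claw": 0.2}
    - {"dr": [0,0,0],"delta_pos": [-0.0153,-0.001,-0.018],"claw": 0.2}
    - {"dr": [0,0,0],"delta_pos": [-0.0157,0,-0.018],"claw": 0.2}
    - {"dr": [0,0,0],"delta_pos": [-0.016,-0.001,-0.0174],"claw": 0.2}
    - {"dr": [0,0,0],"delta_pos": [-0.0166,0,-0.017],"claw": 0.2}
    - {"dr": [0,0,0],"delta_pos": [-0.017,-0.001,-0.0166],"claw": 0.2}
    - {"dr": [0,0,0],"delta_pos": [-0.0173,0,-0.0162],"claw": 0.2}

```text
time_s: 43.12
position: [473.2, -358.9, 152.1]
eef_rot: [0.058, 0.998, -0.001, 0.0]
wrist_force: [-11.0, 1.2, 17.4]
width: 0.415
grip_force: 61.5
```

Request:
step_arm:
  motion:
    - {"dr": [0,0,0],"delta_pos": [-0.0177,-0.001,-0.0158],"claw": 0.2}
    - {"dr": [0,0,0],"delta_pos": [-0.018,0,-0.0154],"claw": 0.2}
    - {"dr": [0,0,0],"delta_pos": [-0.0185,-0.001,-0.015],"claw": 0.2}
    - {"dr": [0,0,0],"delta_pos": [-0.0188,0,-0.0145],"claw": 0.2}
    - {"dr": [0,0,0],"delta_pos": [-0.019,-0.001,-0.014],"claw": 0.2}
    - {"dr": [0,0,0],"delta_pos": [-0.0195,0,-0.0136],"claw": 0.2}
    - {"dr": [0,0,0],"delta_pos": [-0.0198,-0.001,-0.013],"claw": 0.2}
    - {"dr": [0,0,0],"delta_pos": [-0.02,0,-0.0127],"claw": 0.2}

```text
time_s: 43.78
position: [496.2, -362.1, 170.1]
eef_rot: [0.058, 0.998, -0.001, 0.001]
wrist_force: [-10.1, 3.3, 21.8]
width: 0.415
grip_force: 62.1
```

```bash
python3 -c "
from plan import *
plan([])"
```

```text
at [ 496.2 -362.1  170.1] phi 1.456 tilt [-0.0019 -0.0022] t 43.78 w 0.415 F [-10.1   3.3  21.8] grip 62.1
```

Request:
step_arm:
  motion:
    - {"dr": [0,0,0],"delta_pos": [-0.0195,-0.001,-0.0142],"claw": 0.2}
    - {"dr": [0,0,0],"delta_pos": [-0.0197,0,-0.0137],"claw": 0.2}
    - {"dr": [0,0,0],"delta_pos": [-0.02,-0.001,-0.0132],"claw": 0.2}
    - {"dr": [0,0,0],"delta_pos": [-0.0205,0,-0.0127],"claw": 0.2}
    - {"dr": [0,0,0],"delta_pos": [-0.021,-0.001,-0.0122],"claw": 0.2}
    - {"dr": [0,0,0],"delta_pos": [-0.0212,0,-0.0117],"claw": 0.2}
    - {"dr": [0,0,0],"delta_pos": [-0.0215,-0.001,-0.0112],"claw": 0.2}
    - {"dr": [0,0,0],"delta_pos": [-0.022,0,-0.0106],"claw": 0.2}

```text
time_s: 44.45
position: [521.4, -365.4, 183.2]
eef_rot: [0.058, 0.998, -0.001, 0.001]
wrist_force: [-0.7, -1.7, 5.3]
width: 0.409
grip_force: 60.0
```

Request:
step_arm:
  motion:
    - {"dr": [0,0,0],"delta_pos": [-0.0223,-0.001,-0.008],"claw": 0.2}
    - {"dr": [0,0,0],"delta_pos": [-0.0225,0,-0.0076],"claw": 0.2}
    - {"dr": [0,0,0],"delta_pos": [-0.0227,-0.001,-0.007],"claw": 0.2}
    - {"dr": [0,0,0],"delta_pos": [-0.0228,0,-0.0065],"claw": 0.2}
    - {"dr": [0,0,0],"delta_pos": [-0.023,-0.001,-0.006],"claw": 0.2}
    - {"dr": [0,0,0],"delta_pos": [-0.023,0,-0.0054],"claw": 0.2}

```text
time_s: 44.95
position: [541.8, -368.1, 189.4]
eef_rot: [0.058, 0.998, -0.001, 0.001]
wrist_force: [-0.3, 0.5, 10.2]
width: 0.415
grip_force: 60.4
```

```bash
python3 -c "
from plan import *
plan([])"
```

```text
at [ 541.8 -368.1  189.4] phi 1.456 tilt [-0.0025 -0.0016] t 44.95 w 0.415 F [-0.3  0.5 10.2] grip 60.4
```

Request:
step_arm:
  motion:
    - {"dr": [0,0,0],"delta_pos": [-0.02,0,-0.005],"claw": 0.2}
    - {"dr": [0,0,0],"delta_pos": [-0.018,0,-0.004],"claw": 0.2}
    - {"dr": [0,0,0],"delta_pos": [-0.014,0,-0.003],"claw": 0.2}
    - {"dr": [0,0,0],"delta_pos": [-0.01,0,-0.002],"claw": 0.2}
    - {"dr": [0,0,0],"delta_pos": [0,0,0],"claw": 0.2}
    - {"dr": [0,0,0],"delta_pos": [0,0,0],"claw": 0.2}

```text
time_s: 45.45
position: [550.4, -369.3, 191.2]
eef_rot: [0.058, 0.998, -0.001, 0.001]
wrist_force: [-2.4, -0.3, 8.6]
width: 0.41
grip_force: 60.4
```

```bash
python3 -c "
from plan import *
plan([])"
```

```text
at [ 550.4 -369.3  191.2] phi 1.456 tilt [-0.0013 -0.0016] t 45.45 w 0.41 F [-2.4 -0.3  8.6] grip 60.4
```

Request:
step_arm:
  motion:
    - {"dr": [0,0,0],"delta_pos": [0,0,0],"claw": 0.4}
    - {"dr": [0,0,0],"delta_pos": [0,0,0],"claw": 0.6}
    - {"dr": [0,0,0],"delta_pos": [0,0,0],"claw": 0.8}
    - {"dr": [0,0,0],"delta_pos": [0,0,0],"claw": 0.8}
    - {"dr": [0,0,0],"delta_pos": [0,0,-0.1],"claw": 0.8}
    - {"dr": [0,0,0],"delta_pos": [0,0,-0.2],"claw": 0.8}
    - {"dr": [0,0,0],"delta_pos": [0,0,-0.2],"claw": 0.8}
    - {"dr": [0,0,0],"delta_pos": [0,0,-0.15],"claw": 0.8}

```text
time_s: 46.12
position: [550.5, -368.6, 289.3]
eef_rot: [0.057, 0.998, -0.0, 0.0]
wrist_force: [0.5, -0.2, 0.0]
width: 0.805
grip_force: 0.0
```

Run:
```python
from plan import *
brass(z=22)
plan([(460,389.5,288,None)],38)
```

```text
brass [131.9 211.5] [126, 206, 13, 12, 129] [[456.3, 384.1, 22.0]]
brass [ 51.1 368.2] [8, 353, 87, 31, 2630] [[-104.4, 648.4, 22.0]]
at [ 551.5 -369.3  293.9] phi 1.456 tilt [-0.0063 -0.0038] t 46.17 w 0.798 F [-0.  -0.8  4.6] grip 0.0
 move 21x dp [0.0564, 0.236, 0.0019]
```

Request:
step_arm:
  motion:
    - {"dr": [0,0,0],"delta_pos": [0.0564,0.236,0],"claw": 0.9}
    - {"dr": [0,0,0],"delta_pos": [0.0564,0.236,0],"claw": 0.9}
    - {"dr": [0,0,0],"delta_pos": [0.0564,0.236,0],"claw": 0.9}
    - {"dr": [0,0,0],"delta_pos": [0.0564,0.236,0],"claw": 0.9}
    - {"dr": [0,0,0],"delta_pos": [0.0564,0.236,0],"claw": 0.9}
    - {"dr": [0,0,0],"delta_pos": [0.0564,0.236,0],"claw": 0.9}
    - {"dr": [0,0,0],"delta_pos": [0.0564,0.236,0],"claw": 0.9}
    - {"dr": [0,0,0],"delta_pos": [0.0564,0.236,0],"claw": 0.9}

```text
time_s: 46.83
position: [514.8, -77.8, 286.8]
eef_rot: [0.057, 0.998, 0.0, -0.0]
wrist_force: [1.3, -0.5, 0.1]
width: 0.894
grip_force: 0.0
```

Request:
step_arm:
  motion:
    - {"dr": [0,0,0],"delta_pos": [0.0564,0.236,0],"claw": 0.9}
    - {"dr": [0,0,0],"delta_pos": [0.0564,0.236,0],"claw": 0.9}
    - {"dr": [0,0,0],"delta_pos": [0.0564,0.236,0],"claw": 0.9}
    - {"dr": [0,0,0],"delta_pos": [0.0564,0.236,0],"claw": 0.9}
    - {"dr": [0,0,0],"delta_pos": [0.0564,0.236,0],"claw": 0.9}
    - {"dr": [0,0,0],"delta_pos": [0.0564,0.236,0],"claw": 0.9}
    - {"dr": [0,0,0],"delta_pos": [0.0564,0.236,0],"claw": 0.9}
    - {"dr": [0,0,0],"delta_pos": [0.0564,0.236,0],"claw": 0.9}

```text
time_s: 47.5
position: [480.0, 211.4, 286.9]
eef_rot: [0.057, 0.998, -0.0, -0.0]
wrist_force: [-0.4, -0.2, -0.2]
width: 0.896
grip_force: 0.0
```

Request:
step_arm:
  motion:
    - {"dr": [0,0,0],"delta_pos": [0.0564,0.236,0],"claw": 1}
    - {"dr": [0,0,0],"delta_pos": [0.0564,0.236,0],"claw": 1}
    - {"dr": [0,0,0],"delta_pos": [0.0564,0.236,0],"claw": 1}
    - {"dr": [0,0,0],"delta_pos": [0.0564,0.236,0],"claw": 1}
    - {"dr": [0,0,0],"delta_pos": [0,0,0],"claw": 1}
    - {"dr": [0,0,0],"delta_pos": [0,0,0],"claw": 1}
    - {"dr": [0,0,0],"delta_pos": [0,0,0],"claw": 1}

```text
time_s: 48.08
position: [463.2, 353.8, 286.7]
eef_rot: [0.057, 0.998, -0.0, -0.0]
wrist_force: [0.3, 0.0, -0.3]
width: 1.0
grip_force: 0.0
```

Run:
```python
from plan import *
brass("scene",22); print(proj("scene",[[429,387.4,22],[459.7,388.7,22],[459.7,388.7,13]]).round(1).tolist())
plan([(459.7,388.7,100,None),(459.7,388.7,7,None,30)],30)
```

```text
brass [375.2 165.7] [369, 161, 13, 11, 119] [[470.0, 389.6, 22.0]]
[[369.1, 158.1], [373.6, 163.8], [373.1, 165.4]]
at [463.4 353.4 286.9] phi 1.456 tilt [ 0.0003 -0.0006] t 48.13 w 1.002 F [ 0.3  0.1 -0.7] grip 0.0
 move 7x dp [0.0074, 0.033, 0.178]
 move 4x dp [-0.0001, 0.0001, 0.155]
```

Request:
step_arm:
  motion:
    - {"dr": [0,0,0],"delta_pos": [0.052,0.231,0],"claw": 1}
    - {"dr": [0,0,0],"delta_pos": [0,0,0.2],"claw": 1}
    - {"dr": [0,0,0],"delta_pos": [0,0,0.25],"claw": 1}
    - {"dr": [0,0,0],"delta_pos": [0,0,0.25],"claw": 1}
    - {"dr": [0,0,0],"delta_pos": [0,0,0.25],"claw": 1}
    - {"dr": [0,0,0],"delta_pos": [0,0,0.25],"claw": 1}
    - {"dr": [0,0,0],"delta_pos": [0,0,0.2],"claw": 1}
    - {"dr": [0,0,0],"delta_pos": [0,0,0.1],"claw": 1}

```text
time_s: 48.8
position: [458.6, 387.0, 58.4]
eef_rot: [0.058, 0.998, -0.002, -0.002]
wrist_force: [-0.1, -0.7, 0.2]
width: 0.997
grip_force: 0.0
```

Request:
step_arm:
  motion:
    - {"dr": [0,0,0],"delta_pos": [0,0,0],"claw": 1}
    - {"dr": [0,0,0],"delta_pos": [0,0,0],"claw": 1}
    - {"dr": [0,0,0],"delta_pos": [0,0,0],"claw": 1}

```text
time_s: 49.05
position: [460.6, 389.4, 63.7]
eef_rot: [0.058, 0.998, 0.001, 0.001]
wrist_force: [0.1, 0.1, 0.7]
width: 1.001
grip_force: 0.0
```

Run:
```python
from plan import *
brass("scene",22)
plan([(459.7,388.7,8,None,30)],30)
```

```text
brass [375.1 165.7] [369, 161, 13, 11, 121] [[469.6, 389.5, 22.0]]
at [460.6 389.6  64. ] phi 1.455 tilt [-0.0021  0.0019] t 49.1 w 0.999 F [ 0.3  0.1 -0.1] grip 0.0
 move 2x dp [0.0027, -0.0035, 0.1866]
```

Request:
step_arm:
  motion:
    - {"dr": [0,0,0],"delta_pos": [0.005,-0.006,0.14],"claw": 1}
    - {"dr": [0,0,0],"delta_pos": [0,0,0.12],"claw": 1}
    - {"dr": [0,0,0],"delta_pos": [0,0,0.08],"claw": 1}
    - {"dr": [0,0,0],"delta_pos": [0,0,0.03],"claw": 0.85}
    - {"dr": [0,0,0],"delta_pos": [0,0,0],"claw": 0.7}
    - {"dr": [0,0,0],"delta_pos": [0,0,0],"claw": 0.3}
    - {"dr": [0,0,0],"delta_pos": [0,0,0],"claw": 0.3}
    - {"dr": [0,0,0],"delta_pos": [0,0,0],"claw": 0.3}

```text
time_s: 49.77
position: [459.4, 389.2, 8.1]
eef_rot: [0.057, 0.998, 0.001, 0.001]
wrist_force: [-1.6, -0.4, 7.0]
width: 0.577
grip_force: 62.7
```

Request:
step_arm:
  motion:
    - {"dr": [0,0,0],"delta_pos": [0,0,0],"claw": 0.3}
    - {"dr": [0,0,0],"delta_pos": [0,0,0],"claw": 0.3}
    - {"dr": [0,0,0],"delta_pos": [0,0,-0.1],"claw": 0.3}
    - {"dr": [0,0,0],"delta_pos": [0,0,0],"claw": 0.3}

```text
time_s: 50.1
position: [459.7, 389.4, 23.8]
eef_rot: [0.057, 0.998, 0.001, 0.001]
wrist_force: [0.6, 0.9, -2.8]
width: 0.574
grip_force: 63.2
```

Run:
```python
from plan import *
plan([(429.2,387.5,24,None,30)],30)
```

```text
at [459.7 389.4  23.8] phi 1.456 tilt [-0.0023  0.0021] t 50.1 w 0.574 F [ 0.6  0.9 -2.8] grip 63.2
 move 2x dp [0.1002, -0.0179, -0.0005]
```

Request:
step_arm:
  motion:
    - {"dr": [0,0,0],"delta_pos": [0.1,-0.018,0],"claw": 0.3}
    - {"dr": [0,0,0],"delta_pos": [0.1,-0.018,0],"claw": 0.3}
    - {"dr": [0,0,0],"delta_pos": [0,0,0],"claw": 0.3}
    - {"dr": [0,0,0],"delta_pos": [0,0,0.07],"claw": 0.3}
    - {"dr": [0,0,0],"delta_pos": [0,0,0.032],"claw": 0.3}
    - {"dr": [0,0,0],"delta_pos": [0,0,0],"claw": 0.3}
    - {"dr": [0,0,0],"delta_pos": [0,0,0],"claw": 0.6}
    - {"dr": [0,0,0],"delta_pos": [0,0,0],"claw": 0.8}

```text
time_s: 50.77
position: [429.0, 386.9, 5.9]
eef_rot: [0.057, 0.998, 0.0, 0.0]
wrist_force: [0.2, -0.7, 0.1]
width: 0.726
grip_force: 0.0
```

Request:
step_arm:
  motion:
    - {"dr": [0,0,0],"delta_pos": [0,0,0],"claw": 0.9}
    - {"dr": [0,0,0],"delta_pos": [0,0,-0.1],"claw": 0.9}
    - {"dr": [0,0,0],"delta_pos": [0,0,-0.2],"claw": 0.9}
    - {"dr": [0,0,0],"delta_pos": [0,0,-0.25],"claw": 0.9}
    - {"dr": [0,0,0],"delta_pos": [0,0,-0.25],"claw": 0.9}
    - {"dr": [0,0,0],"delta_pos": [0,0,-0.25],"claw": 0.9}
    - {"dr": [0,0,0],"delta_pos": [0,0,-0.25],"claw": 0.9}
    - {"dr": [0,0,0],"delta_pos": [0,0,-0.25],"claw": 0}

```text
time_s: 51.43
position: [428.2, 386.4, 240.5]
eef_rot: [0.057, 0.998, -0.0, -0.0]
wrist_force: [0.5, -0.0, 0.7]
width: 0.783
grip_force: 0.0
```

Run:
```python
from plan import *
brass("scene",22)
plan([(505,-199,240,None,38)])
```

```text
brass [370.6 160. ] [364, 155, 14, 11, 121] [[439.6, 387.8, 22.0]]
at [430.4 388.2 248.2] phi 1.456 tilt [-0.0075  0.0071] t 51.48 w 0.695 F [1.3 1.2 7.8] grip 0.0
 move 16x dp [-0.0589, -0.2395, 0.0034]
```

The disc is back at the pad's centre. Now over to the red pedal.

Request:
step_arm:
  motion:
    - {"dr": [0,0,0],"delta_pos": [-0.059,-0.2395,0],"claw": 0}
    - {"dr": [0,0,0],"delta_pos": [-0.059,-0.2395,0],"claw": 0}
    - {"dr": [0,0,0],"delta_pos": [-0.059,-0.2395,0],"claw": 0}
    - {"dr": [0,0,0],"delta_pos": [-0.059,-0.2395,0],"claw": 0}
    - {"dr": [0,0,0],"delta_pos": [-0.059,-0.2395,0],"claw": 0}
    - {"dr": [0,0,0],"delta_pos": [-0.059,-0.2395,0],"claw": 0}
    - {"dr": [0,0,0],"delta_pos": [-0.059,-0.2395,0],"claw": 0}
    - {"dr": [0,0,0],"delta_pos": [-0.059,-0.2395,0],"claw": 0}

```text
time_s: 52.15
position: [465.7, 91.2, 238.5]
eef_rot: [0.057, 0.998, -0.0, 0.0]
wrist_force: [1.0, -1.0, -0.8]
width: 0.001
grip_force: 0.0
```

Request:
step_arm:
  motion:
    - {"dr": [0,0,0],"delta_pos": [-0.059,-0.2395,0],"claw": 0}
    - {"dr": [0,0,0],"delta_pos": [-0.059,-0.2395,0],"claw": 0}
    - {"dr": [0,0,0],"delta_pos": [-0.059,-0.2395,0],"claw": 0}
    - {"dr": [0,0,0],"delta_pos": [-0.059,-0.2395,0],"claw": 0}
    - {"dr": [0,0,0],"delta_pos": [-0.059,-0.2395,0],"claw": 0}
    - {"dr": [0,0,0],"delta_pos": [-0.059,-0.2395,0],"claw": 0}
    - {"dr": [0,0,0],"delta_pos": [-0.059,-0.2395,0],"claw": 0}
    - {"dr": [0,0,0],"delta_pos": [-0.059,-0.2395,0],"claw": 0}

```text
time_s: 52.82
position: [503.0, -202.7, 238.4]
eef_rot: [0.058, 0.998, -0.0, -0.0]
wrist_force: [1.3, 0.7, -0.1]
width: 0.003
grip_force: 0.0
```

Request:
step_arm:
  motion:
    - {"dr": [0,0,0],"delta_pos": [0,0,0],"claw": 0}
    - {"dr": [0,0,0],"delta_pos": [0,0,0.2],"claw": 0}
    - {"dr": [0,0,0],"delta_pos": [0,0,0.25],"claw": 0}
    - {"dr": [0,0,0],"delta_pos": [0,0,0.25],"claw": 0}
    - {"dr": [0,0,0],"delta_pos": [0,0,0.1],"claw": 0}
    - {"dr": [0,0,0],"delta_pos": [0,0,0],"claw": 0}
    - {"dr": [0,0,0],"delta_pos": [0,0,0],"claw": 0}

```text
time_s: 53.4
position: [503.1, -200.4, 118.5]
eef_rot: [0.057, 0.998, 0.0, -0.001]
wrist_force: [0.1, 0.8, 0.3]
width: 0.001
grip_force: 0.0
```

Run:
```python
from plan import *
np.save("before.npy",np.stack([imaging.snapshot("scene"),imaging.snapshot("top")]))
plan([(513,-199,82,None,38)])
```

```text
at [ 504.  -200.9  120.2] phi 1.456 tilt [-0.0022 -0.0008] t 53.5 w 0.004 F [ 0.5  0.2 -0.1] grip 0.0
 move 2x dp [-0.0291, 0.0096, 0.1274]
```

Request:
step_arm:
  motion:
    - {"dr": [0,0,0],"delta_pos": [-0.05,0.013,0.1],"claw": 0}
    - {"dr": [0,0,0],"delta_pos": [0,0,0.12],"claw": 0}
    - {"dr": [0,0,0],"delta_pos": [0,0,0.04],"claw": 0}
    - {"dr": [0,0,0],"delta_pos": [0,0,0],"claw": 0}

```text
time_s: 53.83
position: [510.6, -199.3, 79.8]
eef_rot: [0.057, 0.998, 0.0, -0.0]
wrist_force: [-0.7, 0.1, -0.3]
width: 0.002
grip_force: 0.0
```

Request:
step_arm:
  motion:
    - {"dr": [0,0,0],"delta_pos": [0.003,0,0.018],"claw": 0}
    - {"dr": [0,0,0],"delta_pos": [0.003,0,0.018],"claw": 0}
    - {"dr": [0,0,0],"delta_pos": [0.003,0,0.018],"claw": 0}
    - {"dr": [0,0,0],"delta_pos": [0.003,0,0.018],"claw": 0}

```text
time_s: 54.17
position: [509.7, -199.8, 70.8]
eef_rot: [0.057, 0.998, -0.001, 0.001]
wrist_force: [-3.7, -0.9, 11.9]
width: 0.001
grip_force: 4.6
```

Run:
```python
from plan import *
plan([(506,-199,39,None,2.5)])
```

```text
at [ 509.7 -199.8   70.8] phi 1.456 tilt [-0.0023 -0.0011] t 54.17 w 0.001 F [-3.7 -0.9 11.9] grip 4.6
 move 13x dp [0.0019, 0.0002, 0.0163]
```

Request:
step_arm:
  motion:
    - {"dr": [0,0,0],"delta_pos": [0.003,0,0.02],"claw": 0}
    - {"dr": [0,0,0],"delta_pos": [0.004,0,0.02],"claw": 0}
    - {"dr": [0,0,0],"delta_pos": [0.003,0,0.02],"claw": 0}
    - {"dr": [0,0,0],"delta_pos": [0.003,0,0.02],"claw": 0}
    - {"dr": [0,0,0],"delta_pos": [0.003,0,0.02],"claw": 0}
    - {"dr": [0,0,0],"delta_pos": [0.002,0,0.02],"claw": 0}
    - {"dr": [0,0,0],"delta_pos": [0.002,0,0.02],"claw": 0}
    - {"dr": [0,0,0],"delta_pos": [0.002,0,0.02],"claw": 0}

```text
time_s: 54.83
position: [505.8, -199.5, 46.5]
eef_rot: [0.057, 0.998, -0.001, 0.0]
wrist_force: [-5.2, -2.3, 8.3]
width: -0.005
grip_force: 4.3
```

Request:
step_arm:
  motion:
    - {"dr": [0,0,0],"delta_pos": [0.001,0,0.018],"claw": 0}
    - {"dr": [0,0,0],"delta_pos": [0,0,0.016],"claw": 0}
    - {"dr": [0,0,0],"delta_pos": [0,0,0.012],"claw": 0}
    - {"dr": [0,0,0],"delta_pos": [0,0,0],"claw": 0}

```text
time_s: 55.17
position: [506.1, -199.3, 39.8]
eef_rot: [0.057, 0.998, -0.0, 0.001]
wrist_force: [-6.5, 0.9, 14.7]
width: -0.003
grip_force: 7.4
```

```bash
cat > bl.py <<'E'
from plan import *
def bars():
    for n in("scene","top"):
        im=imaging.snapshot(n).astype(int); 
        if n=="scene":
            b=((im[...,2]-im[...,0]>60)&(im[...,2]>90)).astype(np.uint8); b[:,:250]=0; b[:,390:]=0
            p=cv2.findNonZero(b); h=cv2.convexHull(p); m=np.zeros(b.shape,np.uint8); cv2.fillConvexPoly(m,h,1)
            g=((im.min(2)>115)&(im[...,2]-im[...,0]<45)&(m>0)); print("hull",cv2.approxPolyDP(h,2,True)[:,0].tolist(),"grey in bin px",g.sum())
        w=((im.min(2)>150)).astype(np.uint8); 
        r=slice(130,260) if n=="scene" else slice(130,215); c=slice(250,390) if n=="scene" else slice(160,265)
        print(n,"bright px",w[r,c].sum())
E
python3 - <<'E'
from bl import *
plan([]);bars()
E
```

```text
at [ 506.1 -199.3   39.8] phi 1.456 tilt [-0.0013 -0.0008] t 55.17 w -0.003 F [-6.5  0.9 14.7] grip 7.4
hull [[389, 58], [366, 223], [324, 243], [319, 237], [307, 188], [315, 49]] grey in bin px 8718
scene bright px 5219
top bright px 811
```

Request:
step_arm:
  motion:
    - {"dr": [0,0,0],"delta_pos": [0.001,0,0.01],"claw": 0}
    - {"dr": [0,0,0],"delta_pos": [0,0,0],"claw": 0}
    - {"dr": [0,0,0],"delta_pos": [0,0,0],"claw": 0}
    - {"dr": [0,0,0],"delta_pos": [0,0,0],"claw": 0}
    - {"dr": [0,0,0],"delta_pos": [0,0,0],"claw": 0}
    - {"dr": [0,0,0],"delta_pos": [0,0,0],"claw": 0}
    - {"dr": [0,0,0],"delta_pos": [0,0,0],"claw": 0}
    - {"dr": [0,0,0],"delta_pos": [0,0,0],"claw": 0}

```text
time_s: 55.93
position: [506.1, -199.3, 39.4]
eef_rot: [0.057, 0.998, -0.001, 0.001]
wrist_force: [-8.5, 3.3, 28.8]
width: -0.004
grip_force: 14.1
```

Request:
step_arm:
  motion:
    - {"dr": [0,0,0],"delta_pos": [0,0,0],"claw": 0}
    - {"dr": [0,0,0],"delta_pos": [0,0,0],"claw": 0}
    - {"dr": [0,0,0],"delta_pos": [0,0,0],"claw": 0}
    - {"dr": [0,0,0],"delta_pos": [0,0,0],"claw": 0}
    - {"dr": [0,0,0],"delta_pos": [0,0,0],"claw": 0}
    - {"dr": [0,0,0],"delta_pos": [0,0,0],"claw": 0}
    - {"dr": [0,0,0],"delta_pos": [0,0,0],"claw": 0}
    - {"dr": [0,0,0],"delta_pos": [0,0,0],"claw": 0}

```text
time_s: 56.6
position: [506.1, -199.3, 39.4]
eef_rot: [0.057, 0.998, -0.001, 0.001]
wrist_force: [-9.0, 3.3, 27.5]
width: 0.0
grip_force: 14.1
```

Request:
step_arm:
  motion:
    - {"dr": [0,0,0],"delta_pos": [0,0,0],"claw": 0}
    - {"dr": [0,0,0],"delta_pos": [0,0,0],"claw": 0}
    - {"dr": [0,0,0],"delta_pos": [0,0,0],"claw": 0}
    - {"dr": [0,0,0],"delta_pos": [0,0,0],"claw": 0}
    - {"dr": [0,0,0],"delta_pos": [0,0,0],"claw": 0}
    - {"dr": [0,0,0],"delta_pos": [0,0,0],"claw": 0}
    - {"dr": [0,0,0],"delta_pos": [0,0,0],"claw": 0}
    - {"dr": [0,0,0],"delta_pos": [0,0,0],"claw": 0}

```text
time_s: 57.27
position: [506.1, -199.3, 39.4]
eef_rot: [0.057, 0.998, -0.001, 0.001]
wrist_force: [-9.1, 2.2, 28.8]
width: -0.002
grip_force: 14.1
```

Run:
```python
from plan import *
plan([]);imaging
im=imaging.snapshot("top")
# top view bin region: coarse map of brightness (min channel) and blueness
for v in range(146,206,3): print(v,' '.join('%s'%('B' if im[v,u,2]>int(im[v,u,0])+60 else '#' if im[v,u].min()>145 else '+' if im[v,u].min()>105 else '.') for u in range(160,264,2)))
```

```text
at [ 506.1 -199.3   39.4] phi 1.456 tilt [-0.0019 -0.0009] t 57.27 w -0.002 F [-9.1  2.2 28.8] grip 14.1
146 . . . . . . . . . . . . . . . . . . . . . . . . + + + + . . . . + + + + + + + + + + # # # # + . . . . .
149 . . . . . . . . . . . . . . . . . . . . . + + + . . . . + + + + + + + + + + + + + + # # # # # . . . . .
152 . . . . . . B B B B B B B B B B B B B B . . . . + + + + + + + + + + + + + + + + + + + # # # # . . . . .
155 . . . . . B B B B . . . B B B B B B B B B B B . + + + + + + + + + + + . . + + + + + + # # # # . . . . .
158 . . . . . B B B B B B B B B B B B B B B B B B B + + + + + . + + + + + + + + + + + + + # # # # + . . . .
161 . . . . . B B + # # # + B + # # # + B B B B B B + + + + + . + + + + + + + + + + + + + # # # # + . . . .
164 . . . . . B . + # # # + . + # # # + . B B B B B + + + + + + + + + + + + + + + + + + + # # # # + . . . .
167 . . . . . B . + # # # + . + # # # + . B B B B B + + + + + + + + + + + + + + + + + + + # # # # # . . . .
170 . . . . . B B + # # # + . + # # # + . B B B B B + + + + + + + + + + + + + + + + + + + + # # # # . . . .
173 . . . . . B B + # #
[... 464 characters left out ...]
 + + + + + + + + + + + + + + + + + + # # # # # . . .
188 . . . . . . B B B B B B B B B + # # # + + # # # # + + + + + + + + + + + + + + . . . + + # # # # # . . .
191 . . . . . . B B B B B B B B B + # # # + + # # # # + + + + + + + + . . . + + # + # # # # # # # + + . . .
194 . . . . . . B B B B B B B B B + # # # + + . + + + + + . . . . . + + # # # # # + + + + + . . . . . . . .
197 . . . . . . B B B B B B B B B B + . . B B B B B B B B B B B . . . . . . . . . . . . . . . . . . . . . .
200 . . . . . . B B B B B B B B B B B B B B B B B B B B B . . . . . . . . . . . . . . . . . . . . . . . . .
203 . . . . . . . B B B B B B B . . . . . . . . . . . . . . . . . + . . . . . . . . . . . . . . . . . . . .
```

The force is 29 N, so the pedal is at its stop, and it has been held for over two seconds. The pixel map shows all four bars inside the bin. Now I let the pedal come up.

Request:
step_arm:
  motion:
    - {"dr": [0,0,0],"delta_pos": [0,0,-0.02],"claw": 0}
    - {"dr": [0,0,0],"delta_pos": [-0.002,0,-0.022],"claw": 0}
    - {"dr": [0,0,0],"delta_pos": [-0.003,0,-0.022],"claw": 0}
    - {"dr": [0,0,0],"delta_pos": [-0.003,0,-0.022],"claw": 0}
    - {"dr": [0,0,0],"delta_pos": [-0.003,0,-0.022],"claw": 0}
    - {"dr": [0,0,0],"delta_pos": [-0.003,0,-0.022],"claw": 0}
    - {"dr": [0,0,0],"delta_pos": [-0.003,0,-0.022],"claw": 0}
    - {"dr": [0,0,0],"delta_pos": [-0.003,0,-0.022],"claw": 0}

```text
time_s: 57.98
position: [509.6, -199.5, 64.0]
eef_rot: [0.057, 0.998, -0.001, 0.001]
wrist_force: [4.1, 0.2, 2.8]
width: 0.006
grip_force: 2.2
```

Request:
step_arm:
  motion:
    - {"dr": [0,0,0],"delta_pos": [-0.003,0,-0.022],"claw": 0}
    - {"dr": [0,0,0],"delta_pos": [-0.003,0,-0.022],"claw": 0}
    - {"dr": [0,0,0],"delta_pos": [-0.003,0,-0.022],"claw": 0}
    - {"dr": [0,0,0],"delta_pos": [-0.003,0,-0.022],"claw": 0}
    - {"dr": [0,0,0],"delta_pos": [-0.003,0,-0.022],"claw": 0}
    - {"dr": [0,0,0],"delta_pos": [0,0,-0.022],"claw": 0}
    - {"dr": [0,0,0],"delta_pos": [0,0,-0.03],"claw": 0}
    - {"dr": [0,0,0],"delta_pos": [0,0,-0.06],"claw": 0}

```text
time_s: 58.65
position: [509.6, -199.0, 95.5]
eef_rot: [0.057, 0.998, 0.0, -0.001]
wrist_force: [0.1, 0.3, -0.7]
width: 0.004
grip_force: 0.0
```

Request:
step_arm:
  motion:
    - {"dr": [0,0,0],"delta_pos": [0,0,-0.15],"claw": 0}
    - {"dr": [0,0,0],"delta_pos": [0,0,-0.25],"claw": 0}
    - {"dr": [0,0,0],"delta_pos": [0,0,-0.25],"claw": 0}
    - {"dr": [0,0,0],"delta_pos": [0,0,-0.2],"claw": 0}
    - {"dr": [0,0,0],"delta_pos": [0.1,0,0],"claw": 0}
    - {"dr": [0,0,0],"delta_pos": [0,0,0],"claw": 0}
    - {"dr": [0,0,0],"delta_pos": [0,0,0],"claw": 0}
    - {"dr": [0,0,0],"delta_pos": [0,0,0],"claw": 0}

```text
time_s: 59.32
position: [495.6, -197.6, 222.9]
eef_rot: [0.057, 0.998, 0.0, -0.001]
wrist_force: [0.4, -0.7, -0.3]
width: -0.001
grip_force: 0.0
```

Run:
```python
from plan import *
plan([]); brass("scene",22); brass("top",22)
b=np.load("before.npy")
for i,n in enumerate(("scene","top")):
    im=imaging.snapshot(n); d=(np.abs(im.astype(int)-b[i]).max(2)>40).astype(np.uint8); d=cv2.morphologyEx(d,cv2.MORPH_OPEN,np.ones((3,3)))
    k,l,st,c=cv2.connectedComponentsWithStats(d); print(n,[st[j].tolist() for j in range(1,k)])
    if n=="scene":
        q=im.astype(int); m=((q[...,2]-q[...,0]>60)&(q[...,2]>90)).astype(np.uint8); m[:,:300]=0;m[:160]=0;m[:,385:]=0
        print(cv2.approxPolyDP(cv2.convexHull(cv2.findNonZero(m)),2,True)[:,0].tolist())
    else:
        for v in range(149,206,3): print(v,' '.join('%s'%('B' if im[v,u,2]>int(im[v,u,0])+60 else '#' if im[v,u].min()>145 else '+' if im[v,u].min()>105 else '.') for u in range(164,216,2)))
```

```text
at [ 495.6 -197.6  222.9] phi 1.456 tilt [0.0014 0.0005] t 59.32 w -0.001 F [ 0.4 -0.7 -0.3] grip 0.0
brass [370.7 160. ] [364, 155, 14, 11, 122] [[439.6, 388.0, 22.0]]
brass [132.1 219.4] [126, 214, 13, 12, 128] [[426.9, 382.2, 22.0]]
brass [ 51.  368.2] [8, 353, 87, 31, 2615] [[-104.6, 648.7, 22.0]]
scene [[246, 0, 4, 7, 25], [248, 11, 4, 13, 42], [217, 59, 10, 7, 48], [194, 61, 3, 3, 9], [198, 60, 3, 3, 9], [196, 74, 28, 26, 397], [181, 79, 13, 22, 162], [223, 95, 5, 5, 24], [230, 96, 4, 6, 24], [196, 109, 24, 8, 120], [212, 108, 21, 29, 178], [221, 110, 5, 6, 27], [177, 115, 14, 20, 166], [200, 122, 11, 13, 87], [233, 129, 3, 5, 15], [221, 134, 3, 3, 9], [226, 138, 11, 18, 132], [184, 143, 15, 21, 219], [204, 146, 8, 3, 24], [214, 147, 9, 8, 51], [199, 151, 3, 3, 9], [193, 164, 10, 11, 65], [201, 164, 20, 6, 96], [226, 167, 4, 4, 16], [197, 174, 41, 33, 756], [293, 179, 7, 4, 26], [273, 187, 8, 5, 33], [322, 190, 16, 18, 87], [299, 192, 3, 3, 9], [334, 200, 27, 25, 365], [292, 218, 3, 3, 9]]
[[366, 223], [324, 243], [319, 237], [316, 182], [337, 173], [369, 211]]
top [[237, 147, 
[... 922 characters left out ...]
 # # # + . B B B + + + + + +
170 . . . B B + # # # + . + # # # + . B B B + + + + + +
173 . . . B B + # # # + . + # # # + + B B B + + + + + +
176 . . . B B . # # # + . + + # # + . B B B + + + + + +
179 . . . B B B B B B B B B B B B B B + # # + + + + + +
182 . . . . B B B B B B B B + # # # + + # # # + + + + +
185 . . . . B B B B B B B B B # # # # + + # # + + + + +
188 . . . . B B B B B B B B B + # # # + + # + + + + + +
191 . . . . B B B B B B B B B + # # # + + # # + + + + +
194 . . . . B B B B B B B B B + # # # + + . . . . . . B
197 . . . . B B B B B B B B B B + . . B B B B B B B B B
200 . . . . B B B B B B B B B B B B B B B B B B B B B .
203 . . . . . B B B B B B . . . . . . . . . . . . . . .
```

```bash
python3 -c "
from workcell import bot
print(bot.hand_in())"
```

```text
the job is handed in; nothing more can be done
None
```

I handed the job in at about 59 s. All four samples are in the bin, which stands in the outline. The disc is on its pad after I moved it back from a mid-run knock. The lever was held about six seconds and eased home, and the pedal was pressed to its stop and is up again.

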